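# Unclip the parts crate and put the post holders away

## Robot

A 6-joint arm with a two-finger parallel gripper is mounted at the origin on a cart in front of the work surface, level with it; the furniture and walls round the work are solid. World frame = base frame: x ahead of the robot, y to its left, z up, the work surface at z = 0. Lengths are in m, angles in rad, forces in N, time in s.
With the tool pointing down it reaches from about 0.3 to 0.875 m from the base axis. Payload 6.4 kg.
Tool frame: the origin (TCP) lies midway between the tips of the shut fingers; the grasp point (between the pads) lies 19 mm behind it; y points along the fingers, x is the direction in which the jaws open and shut, and the axes are right-handed (so a half turn about y gives the same grasp; the last joint's range is limited). The gripper opens to 85 mm and grips with 20 to 120 N. Pads are 22 mm wide; open, the fingers measure 114 mm over their backs; the gripper's body (76 mm by 85 mm) begins 54 mm behind the grasp point. The pads swing forward as they close: fully open they stand 13 mm farther back than shut.
Start: joints at [1.108, 0.181, 1.607, -0, 1.354, -0.206], TCP at [0.146, 0.556, 0.231] pointing down, gripper open.
Joint ranges: [-2.99, 2.99], [-0.89, 2.07], [0.3, 2.58], [-1.14, 4.28], [0, 2.63], [-3.12, 3.12]. Speed limits (rad/s): [2.57, 2.57, 3.01, 3.14, 3.14, 3.14].

## Interface

Orientations are given as a unit quaternion [w, x, y, z].
In Python, from bench import ctrl gives the robot as it stands.
- The arm moves only by the tool step_arm, never from a script. Its argument "commands" is a list of rows, each a list of 7 numbers: the turn, a rotation vector about the tool's x, y, z in units of 6 degrees (1.0 is 6 degrees), then the shift along the tool's x, y, z in units of 30 mm (1.0 is 30 mm), then the opening, from 0 (shut) to 1 (fully open). A call has 1 to 10 rows; each row shifts and turns the commanded pose from where the row before left it, along the tool's axes as they then stand; what a row does not reach is not made up. A row lasts 1/10 s, in which the tool goes at most 50 mm and 8.59 degrees, less where a joint would pass 70% of its speed; a pose out of reach is approached as far as the arm can. A call with a number of a shift or a turn outside -1 to 1 is refused whole. A call with a gripper value outside its range is refused whole. The fingers move at their own pace and stop on an object; the grip force is fixed at half the most. Time passes only in rows, so rows that do not move let the fingers close. It gives the time, the measured TCP pose, the force and the opening at its end, in the units of the state.
- ctrl.get_obs(): the state, without advancing time (a new reading comes with each control period).
- ctrl.camera(name): name is "scene" or "top"; returns (picture, depth): 480x640x3 uint8, blue, green, red; 480x640 float32, m along the optical axis (not along the pixel's ray), 0 where there is no reading.
- ctrl.get_calibration(name): a dict with "intrinsics" (3x3 intrinsics, pixels), "R" (3x3) and "t" (3): a world point X has camera coordinates R X + t. Camera axes: x right, y down, z forward; pixel columns grow to the right and rows downward; lengths in m; the calibration is good to about 2 mm. A picture is of the moment at which its call begins. get_calibration takes no time and is no camera call.
- ctrl.hand_in(): hands the job in, once; it reports no verdict.
Trained networks look in the newest picture that a camera, given by its name, has taken for a name from the list of things; names that differ only in an ending like _2 or _b are one class to them, and where a whole thing is asked for, a point or a joint stands for the part that bears it (a point fixed in the world has none). Each returns a list of dicts, best first, with "p" (0 to 1); they miss things now and then, are a little off and sometimes report something else, mostly with a low value. They report only what shows in the picture. A call takes as long as a camera call. They do not tell look-alikes from the thing itself.
- ctrl.boxes_of(thing, camera): "point" ([x, y, z] in m, in the coordinates of the camera as it stood for that picture, good to about 4 mm: the middle of the surface that is visible of it).
- ctrl.silhouettes(thing, camera): "pixels" (480x640 bool, what is visible of it).
The state is a dict: "time_s": time; "q": joint angles; "dq": joint speeds; "joint_efforts": joint torques, N m; "eef_pos": TCP position; "eef_rot": TCP orientation; "wrist_force": force on the tool from outside, world axes, zero at the start; "torque": the same for the moment, N m; "opening": opening from 0.0 (shut) to 1.0 (fully open).
Only numpy, scipy, OpenCV 4.12 (cv2) and the standard library are available. Lean on these libraries where they do the work, as an engineer would, in place of code of your own. Each camera call takes 0.05 s, during which the arm holds its last target.

## Task

The parts crate is shut by two sprung wire clips on opposite edges of its lid. Flip both clips off, lift the lid away and lay it flat, handle up, on the open bench beside the crate, then put the two loose post holders that lie on the bench into the bays of their own length: the longer one in the long bay, the shorter one in the short bay, each lying down inside the ribs. Leave the clips open and the other things on the bench where they are.

Things in the scene. Friction and masses are not known exactly. Their poses are not given: they have to be found in the camera images.
- crate: Grey plastic parts crate fixed to the bench, 130 (x) x 160 (y) x 70 mm, walls 5 mm, inner floor at z = 0.030, rim at z = 0.070. Origin at the centre of its underside, on the bench; x roughly ahead, y to the left. A sprung wire clip is on each of its two y edges. The bench to its right, between it and the post holders, is clear for the lid.
- lid: Loose black lid, plate 136 (x) x 190 (y) x 8 mm, about 250 g, with a 5 mm deep locating lip beneath: lift it straight up 10 mm before moving sideways. Origin at the centre of the plate's underside: z = 0.070 on the crate, 0.005 when flat on the bench. Overhangs the crate by 15 mm at the y edges.
- lid_grip (a point): Centre of the lid's bar handle: bar 78 mm long along the lid's x, 16 mm wide (y), 13 mm high, 32 mm above the plate's underside; 18 mm free space beneath it.
- clip_left_bail (a joint): Hinge of the wire clip on the crate's left (+y) edge, rad: 0 clipped over the lid, grows as it swings outward. Its cross-bar is sprung down behind a ridge of the lid; pushed outward over the ridge (past about 0.25 rad) it springs open by itself to 1.4, its stop. Pivot axis along the crate's x at crate y = +0.087, z = 0.034. Pushing the tab outward just above the lid takes 5 to 20 N over 10 to 15 mm.
- clip_right_bail (a joint): Hinge of the wire clip on the crate's right (-y) edge, rad: 0 clipped over the lid, grows as it swings outward. Its cross-bar is sprung down behind a ridge of the lid; pushed outward over the ridge (past about 0.25 rad) it springs open by itself to 1.4, its stop. Pivot axis along the crate's x at crate y = -0.087, z = 0.034. Pushing the tab outward just above the lid takes 5 to 20 N over 10 to 15 mm.
- left_edge (a point): Middle of the left (+y) edge, at crate (0, +0.087, 0.081), 8 mm in from the lid's edge. The shut clip's 30 mm wide wire loop (4 mm wire) lies on this line, but its middle is anywhere within 40 mm of this point along x: see or feel for it. On it stands a steel thumb tab, rigid along x, 16 mm wide along x, 4 mm thick, from z = 0.082 to 0.108; lid top 0.078, ridge 0.081.
- right_edge (a point): Middle of the right (-y) edge, at crate (0, -0.087, 0.081), 8 mm in from the lid's edge. The shut clip's 30 mm wide wire loop (4 mm wire) lies on this line, but its middle is anywhere within 40 mm of this point along x: see or feel for it. On it stands a steel thumb tab, rigid along x, 16 mm wide along x, 4 mm thick, from z = 0.082 to 0.108; lid top 0.078, ridge 0.081.
- long_center (a point): Centre (12 mm up) of the longer black post holder that lies on the bench: 88 mm long along its x, 23 mm wide, 24 mm high. Grasp across its y.
- short_center (a point): Centre (12 mm up) of the shorter black post holder that lies on the bench: 55 mm long along its x, 23 mm wide, 24 mm high. Grasp across its y. The two may lie in either place. (A desk lamp behind them overhangs the bench from x = 0.66 on, between y = -0.15 and 0.12, above z = 0.2: carry things past it on the robot's side.)
- long_bay (a point): Centre of the floor of the long bay in the crate (crate y = +0.036, z = 0.030), 100 mm long along x, 34 mm wide, bounded by ribs 4 mm thick and 8 mm high; 39 mm from its middle to the crate's nearest long wall. Axes as the crate's.
- short_bay (a point): Centre of the floor of the short bay (crate y = -0.036, z = 0.030), 66 mm long along x, 34 mm wide, the same ribs. Axes as the crate's.
- upright_holder: Bystander: black post holder standing upright, 25x32x55 mm; leave alone. Origin under its centre.
- tape_roll: Bystander: roll of tape, 42 mm across, 18 mm high; leave alone. Origin under its centre.
- meter: Bystander: hand meter 85x50x32 mm; leave alone. Origin under its centre.
Not all that is in view belongs to the job. What is shaped like the part that bears short_center but brown or white is not meant.

How it is judged:
By the outcome, as a careful person would: the job done as asked, in the order asked, and still so for the second after the job is handed in, with the robot touching nothing.
It also fails if it takes over 72 s, if anything falls off the work surface, if the arm or the gripper's body presses on something with over 40 N, if the wrist force passes 120 N, or if a joint passes its speed limit or range.

## Working session

There is one attempt and no reset: what is moved stays moved. The work goes in short steps, Python scripts to look and compute and a tool call to move; the robot and the scene stay as the last step left them, time stands still between calls to the robot, and variables do not carry over. Pictures are saved under pics/ and viewed, and the job is handed in when it is done.

Besides the shell and the picture viewer there is one more tool, called after "Request:" as name(argument=value, ...), one argument or row to a line, values as JSON. step_arm: Moves the arm, as the interface text tells. Its arguments: {"type":"object","properties":{"commands":{"type":"array"}},"required":["commands"]}

```bash
mkdir -p pics; cat > h.py <<'E'
import numpy as np, cv2
from bench import ctrl
def cal(n):
    c=ctrl.get_calibration(n); return np.array(c["intrinsics"]),np.array(c["R"]),np.array(c["t"])
def c2w(n,p):
    K,R,t=cal(n); return R.T@(np.array(p)-t)
def pix(n,X):
    K,R,t=cal(n); c=K@(R@np.array(X)+t); return c[:2]/c[2]
def cloud(n,d):
    K,R,t=cal(n); v,u=np.mgrid[0:480,0:640]
    P=np.stack([(u-K[0,2])/K[0,0]*d,(v-K[1,2])/K[1,1]*d,d],-1)
    return (P-t)@R
E
python3 - <<'E'
from h import *
np.set_printoptions(precision=4,suppress=True)
for n in("scene","top"):
    im,d=ctrl.camera(n); cv2.imwrite(f"pics/{n}0.png",im); np.savez(f"/tmp/{n}0.npz",im=im,d=d)
    K,R,t=cal(n); print(n,"cam",-R.T@t,"f",K[0,0],"fwd",R[2])
    for th in("crate","lid","clip_left_bail","long_center","short_center","tape_roll","meter","upright_holder"):
        for b in ctrl.boxes_of(th,n)[:4]:
            w=c2w(n,b["point"]); print(th,round(b["p"],2),w,pix(n,w).round())
print(ctrl.get_obs())
E
```

```text
scene cam [ 0.089  -0.988   0.7642] f 477.23565402387726 fwd [ 0.4226  0.709  -0.5645]
crate 0.7 [0.4902 0.1181 0.0349] [243. 221.]
crate 0.42 [0.5188 0.1058 0.0861] [253. 204.]
lid 0.76 [0.5218 0.1865 0.0809] [243. 194.]
clip_left_bail 0.39 [0.521  0.2874 0.0873] [229. 179.]
long_center 0.7 [ 0.5106 -0.3972  0.0203] [350. 334.]
short_center 0.71 [ 0.6342 -0.2226  0.0176] [352. 272.]
short_center 0.7 [ 0.6003 -0.3186  0.0235] [363. 297.]
short_center 0.7 [ 0.4487 -0.6189  0.0208] [392. 426.]
short_center 0.65 [ 0.4952 -0.2724  0.0229] [314. 302.]
tape_roll 0.51 [ 0.6314 -0.1204  0.017 ] [329. 252.]
meter 0.76 [ 0.7161 -0.3191  0.0224] [402. 281.]
meter 0.35 [0.4864 0.1216 0.0345] [242. 221.]
upright_holder 0.68 [ 0.5062 -0.4848  0.0436] [373. 354.]
top cam [ 0.4244 -0.1584  1.684 ] f 610.8219931539857 fwd [ 0.0982  0.008  -0.9951]
lid 0.66 [0.5233 0.1927 0.0777] [190. 266.]
clip_left_bail 0.45 [0.5233 0.2861 0.0883] [154. 266.]
long_center 0.49 [ 0.5154 -0.3932  0.0215] [410. 272.]
short_center 0.7 [ 0.6345 -0.2172  0.0179] [345. 228.]
short_center 0.67 [ 0.5011 -0.2721  0.0199] [365. 277.]
short_center 0.65 [ 0.6028 -0.3125  0.0242] [380. 239.]
short_center 0.46 [ 0.4563 -0.6108  0.0275] [491. 294.]
tape_roll 0.7 [ 0.6339 -0.118   0.0207] [309. 228.]
meter 0.66 [ 0.7179 -0.308   0.0274] [378. 198.]
upright_holder 0.57 [0.5234 0.2862 0.088 ] [154. 266.]
upright_holder 0.44 [ 0.5078 -0.4731  0.0448] [441. 274.]
{'time_s': 0.9, 'q': array([ 1.1077,  0.1808,  1.607 ,  0.    ,  1.3538, -0.2063]), 'dq': array([ 0.0001,  0.0006,  0.0001,  0.0016, -0.0002,  0.0024]), 'joint_efforts': array([  0.0007, -44.4839, -35.1679,  -0.0004,   0.0008,  -0.    ]), 'eef_pos': array([0.146 , 0.5562, 0.2313]), 'eef_rot': array([ 0.5599, -0.5599, -0.4318,  0.4319]), 'wrist_force': array([0.2784, 0.0802, 0.3043]), 'torque': array([-0.0283,  0.0134, -0.031 ]), 'opening': 0.9972649943783005}
```

View pictures.

View pics/scene0.png

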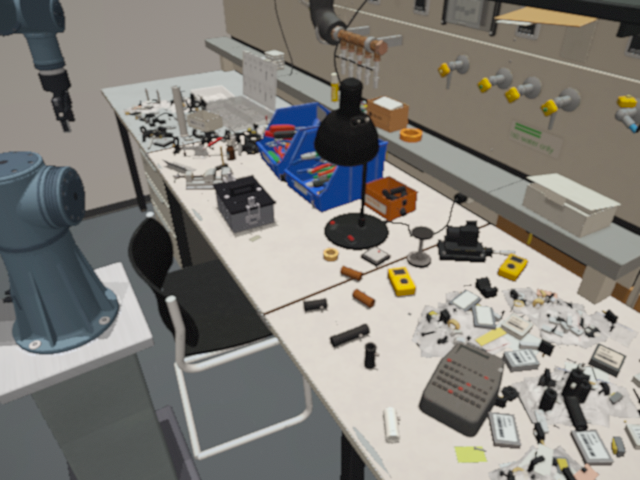

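View pics/top0.png

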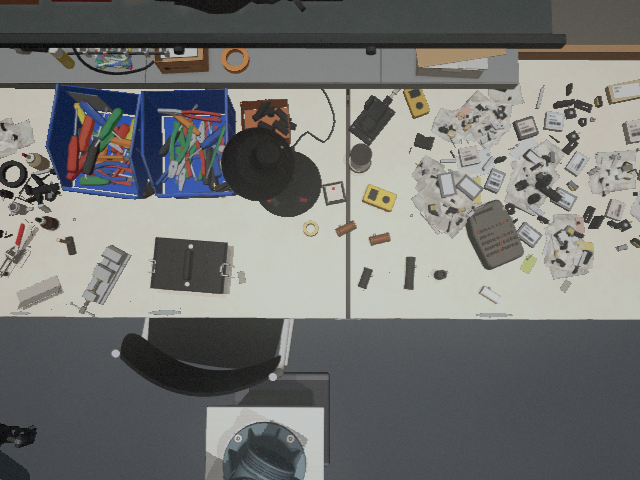

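```bash
python3 - <<'E'
from h import *
a=cv2.imread("pics/top0.png")
c=np.vstack([cv2.resize(a[220:310,130:250],(800,600),interpolation=2)[:300*2:1]])
cv2.imwrite("pics/lidcrop.png",c)
cv2.imwrite("pics/partcrop.png",cv2.resize(a[190:310,290:450],(800,600),interpolation=2))
s=cv2.imread("pics/scene0.png")
cv2.imwrite("pics/scrop.png",cv2.resize(s[150:270,180:340],(800,600),interpolation=2))
E
```

```text
(no output)
```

View pics/lidcrop.png

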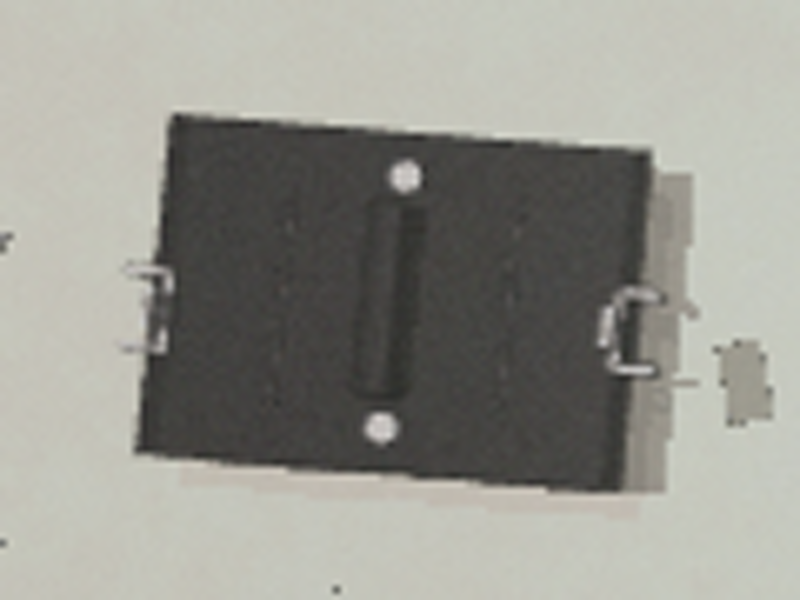

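View pics/partcrop.png

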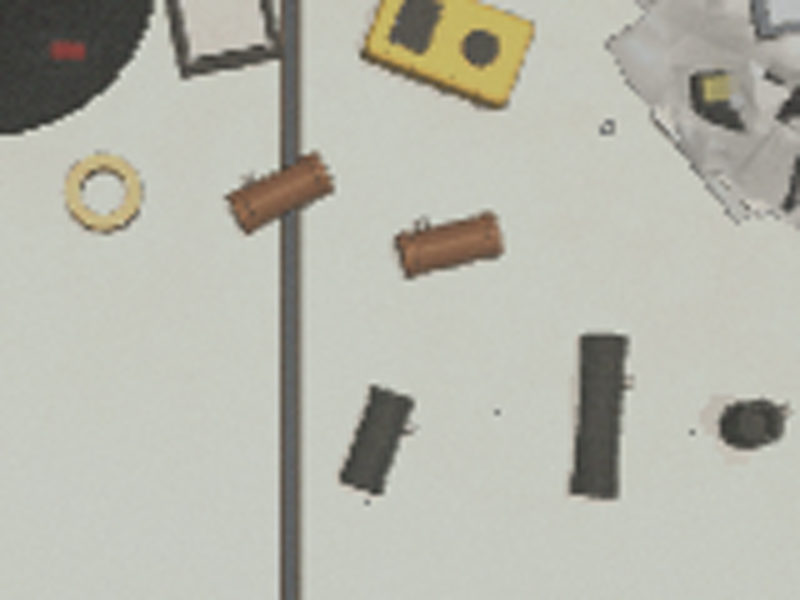

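View pics/scrop.png

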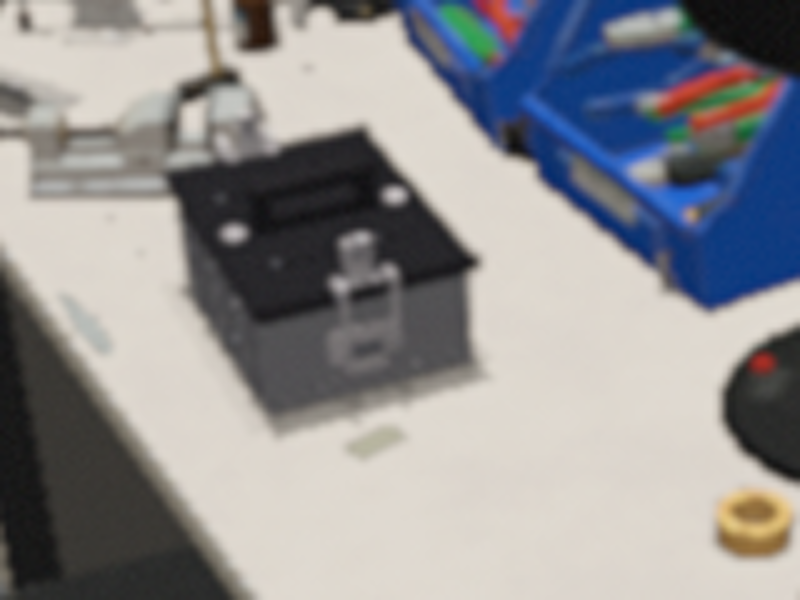

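```bash
cat > m.py <<'E'
from h import *
np.set_printoptions(precision=4,suppress=True)
def at(n,uv,z):
    K,R,t=cal(n); uv=np.atleast_2d(uv).astype(float)
    r=np.c_[(uv[:,0]-K[0,2])/K[0,0],(uv[:,1]-K[1,2])/K[1,1],np.ones(len(uv))]@R
    o=-R.T@t; return o+r*((z-o[2])/r[:,2])[:,None]
def rect(n,mask,z):
    # area-rect of a mask projected to plane z: centre, long dir angle, sizes
    c,_=cv2.findContours(cv2.resize(mask.astype(np.uint8),None,fx=4,fy=4,interpolation=0),0,1)
    c=max(c,key=cv2.contourArea)[:,0]
    w=at(n,(c+0.5)/4-0.5,z)[:,:2]
    (cx,cy),(a,b),th=cv2.minAreaRect((w*1000).astype(np.float32))
    if a<b: a,b,th=b,a,th+90
    return cx/1000,cy/1000,a,b,(th+90)%180-90
E
python3 - <<'E'
from m import *
for n,th,z,i0 in(("top","lid",.078,0),("scene","lid",.078,0)):
    ctrl.camera(n)
    for s in ctrl.silhouettes(th,n)[:1]: print(n,th,s["p"],rect(n,s["pixels"],z),s["pixels"].sum())
for n in("top","scene"):
  for th in("long_center","short_center"):
    for s in ctrl.silhouettes(th,n)[:5]:
        z=.024 if n=="top" else .012
        v,u=np.nonzero(s["pixels"]);print(n,th,round(s["p"],2),(u.mean().round(),v.mean().round()),np.array(rect(n,s["pixels"],z)))
# lid by depth
d=np.load("/tmp/top0.npz"); P=cloud("top",d["d"]); im=d["im"]
reg=np.zeros((480,640),bool); reg[225:305,140:245]=1
m=reg&(P[...,2]>.068)&(P[...,2]<.09)&(im.max(-1)<110)
m2=reg&(im.max(-1)<90)
print("depth lid",rect("top",m,.078),rect("top",m2,.078), np.median(P[...,2][m]))
K=reg&(P[...,2]>.095); print("handle",K.sum(),P[K].mean(0) if K.any() else 0)
print(P[K])
np.save("/tmp/lm.npy",m)
# handle end dots
br=reg&(im.min(-1)>150)&(P[...,2]>.06)
n_,lab,st,ce=cv2.connectedComponentsWithStats(br.astype(np.uint8),connectivity=8)
for i in range(1,n_):
    if st[i,4]>3: print(st[i],ce[i],at("top",ce[i],.082)[0])
E
```

```text
top lid 0.77 (0.5263748168945312, 0.19635147094726563, 195.46180725097656, 139.75927734375, 85.78294372558594) 3654
scene lid 0.71 (0.5851212158203125, -0.1995928039550781, 56.1047248840332, 38.64708709716797, 58.30704879760742) 201
top long_center 0.72 (np.float64(410.0), np.float64(272.0)) [ 0.5131 -0.3942 87.7611 27.5721 -3.6616]
top short_center 0.71 (np.float64(346.0), np.float64(228.0)) [  0.634   -0.2203  59.2892  27.3535 -63.06  ]
top short_center 0.62 (np.float64(365.0), np.float64(277.0)) [  0.4983  -0.2739  57.0912  29.561  -20.5854]
top short_center 0.61 (np.float64(379.0), np.float64(238.0)) [  0.6064  -0.3121  56.3421  29.5278 -82.5733]
top short_center 0.6 (np.float64(490.0), np.float64(294.0)) [ 0.4562 -0.6112 58.136  29.3607 56.1773]
scene long_center 0.9 (np.float64(350.0), np.float64(334.0)) [ 0.5153 -0.3927 99.9423 36.7673 -2.4856]
scene short_center 0.91 (np.float64(392.0), np.float64(425.0)) [ 0.4567 -0.6114 72.0997 29.9129 52.7428]
scene short_center 0.64 (np.float64(351.0), np.float64(272.0)) [  0.6372  -0.2148  72.2706  46.208  -64.5208]
scene short_center 0.
[... 6980 characters left out ...]
.2012  0.1067]
 [ 0.4888  0.1985  0.1072]
 [ 0.4887  0.1954  0.1097]
 [ 0.489   0.1939  0.1046]
 [ 0.4244 -0.1584  1.684 ]
 [ 0.4244 -0.1584  1.684 ]
 [ 0.4244 -0.1584  1.684 ]
 [ 0.4244 -0.1584  1.684 ]
 [ 0.4244 -0.1584  1.684 ]
 [ 0.4244 -0.1584  1.684 ]
 [ 0.4244 -0.1584  1.684 ]
 [ 0.4244 -0.1584  1.684 ]
 [ 0.4244 -0.1584  1.684 ]]
[189 244   4   5  14] [190.5 246. ] [0.577 0.192 0.082]
[149 260   5   1   5] [151. 260.] [0.5394 0.2953 0.082 ]
[220 266   2   3   4] [220.75 267.25] [0.5212 0.1109 0.082 ]
[148 271   4   2   6] [149.3333 271.3333] [0.5095 0.2987 0.082 ]
[223 275   5   1   5] [225. 275.] [0.5009 0.0993 0.082 ]
[185 282   4   4  14] [186.7143 283.5   ] [0.4781 0.1994 0.082 ]
```

```bash
cat >> m.py <<'E'
from scipy.spatial.transform import Rotation as Ro
def tool():
    o=ctrl.get_obs(); w,x,y,z=o["eef_rot"]; return o,Ro.from_quat([x,y,z,w]).as_matrix()
def plan(target,xdir=None,show=True):
    """rows needed (tool units) from present pose to target pos with tool x along xdir (deg in world), y down"""
    o,R=tool(); d=np.array(target)-o["eef_pos"]
    print("t",round(o["time_s"],2),"pos",o["eef_pos"],"q",o["q"],"F",o["wrist_force"],"open",round(o["opening"],3))
    print("yaw of tool x",np.degrees(np.arctan2(R[1,0],R[0,0])),"tool y",R[:,1],"z",R[:,2])
    if xdir is not None:
        a=np.radians(xdir); X=np.array([np.cos(a),np.sin(a),0]);Y=np.array([0,0,-1.]);T=np.c_[X,Y,np.cross(X,Y)]
        rv=Ro.from_matrix(R.T@T).as_rotvec(); print("turn units(6deg)",np.degrees(rv)/6)
        print("shift in final-tool units",T.T@d/.03)
    print("shift in tool units",R.T@d/.03)
E
python3 - <<'E'
from m import *
plan([.527-.05*-.0,.196,.2],85.8)
plan([.527-.05*-.0,.196,.2],85.8-180)
d=np.load("/tmp/top0.npz")["d"]; P=cloud("top",d)
for r in range(300,326,2): print(r,P[r,330],end=" ")
a=np.load("/tmp/top0.npz")["im"]
cv2.imwrite("pics/h2.png",cv2.resize(a[250:310,340:420],(800,600),interpolation=2))
b=np.load("/tmp/scene0.npz")["im"]
cv2.imwrite("pics/h3.png",cv2.resize(b[285:360,290:390],(800,600),interpolation=2))
E
```

```text
t 1.3 pos [0.146  0.5562 0.2313] q [ 1.1077  0.1808  1.607   0.      1.3538 -0.2063] F [ 0.6788 -1.1925 -0.3679] open 1.002
yaw of tool x 75.28738695533835 tool y [-0. -0. -1.] z [-0.9672  0.254   0.    ]
turn units(6deg) [-0.0003 -1.7521 -0.0001]
shift in final-tool units [-11.0431   1.0425 -13.5449]
shift in tool units [ -8.3865   1.0421 -15.3324]
t 1.3 pos [0.146  0.5562 0.2313] q [ 1.1077  0.1808  1.607   0.      1.3538 -0.2063] F [ 0.6788 -1.1925 -0.3679] open 1.002
yaw of tool x 75.28738695533835 tool y [-0. -0. -1.] z [-0.9672  0.254   0.    ]
turn units(6deg) [ 0.0001 28.2479 -0.0005]
shift in final-tool units [11.0431  1.0425 13.5449]
shift in tool units [ -8.3865   1.0421 -15.3324]
300 [ 0.4376 -0.1775 -0.0018] 302 [ 0.4322 -0.1776 -0.0069] 304 [ 0.4267 -0.1775  0.0004] 306 [ 0.4212 -0.1776 -0.0043] 308 [ 0.4158 -0.1776 -0.0034] 310 [ 0.4104 -0.1775  0.0049] 312 [ 0.4049 -0.1776 -0.0014] 314 [ 0.3995 -0.1776  0.0045] 316 [ 0.3941 -0.1776  0.0052] 318 [ 0.3885 -0.1777 -0.0049] 320 [ 0.3651 -0.1861 -0.7339] 322 [ 0.3571 -0.1862 -0.7444] 324 [ 0.3494 -0.1862 -0.739 ]
```

View pics/h3.png

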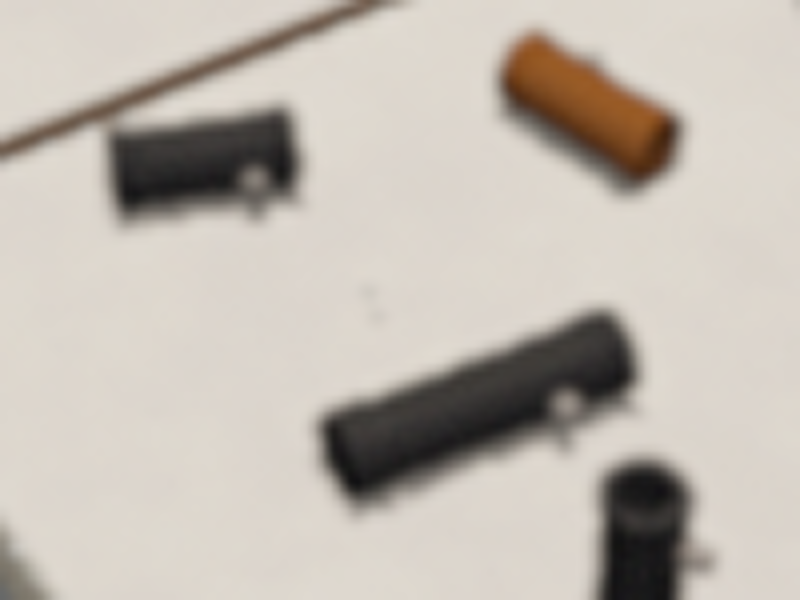

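View pics/h2.png

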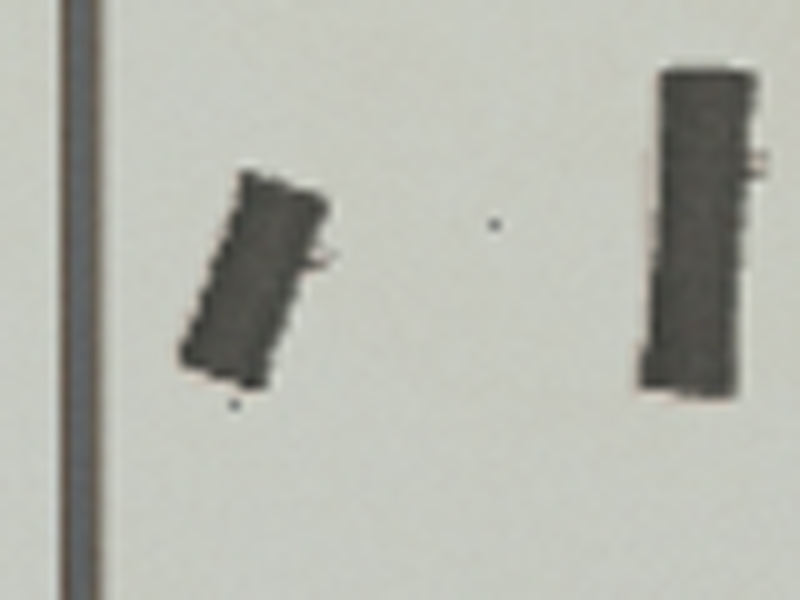

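Request:
step_arm(
  commands=[
    [0,-0.88,0,0,0,0,0],
    [0,-0.87,0,0,0,0,0],
  ],
)

```text
time_s: 1.5
eef_pos: [0.146, 0.5562, 0.2313]
eef_rot: [0.517, -0.517, -0.482, 0.482]
wrist_force: [0.9, -0.2, 0.5]
opening: 0.693
```

```bash
python3 - <<'E'
from m import *
plan([.5207,.2466,.2],85.8)
E
```

```text
t 1.5 pos [0.146  0.5562 0.2313] q [ 1.1077  0.1808  1.607   0.      1.3538 -0.3933] F [ 0.8661 -0.2284  0.4961] open 0.693
yaw of tool x 85.99832629452105 tool y [ 0.  0. -1.] z [-0.9976  0.0698  0.    ]
turn units(6deg) [-0.      0.0331  0.0001]
shift in final-tool units [ -9.3768   1.0435 -13.2111]
shift in tool units [ -9.4225   1.0434 -13.1785]
```

Request:
step_arm(
  commands=[
    [0,0,0,-0.67,0,-0.94,0],
    [0,0,0,-0.67,0,-0.94,0],
    [0,0,0,-0.67,0,-0.94,0],
    [0,0,0,-0.67,0,-0.94,0],
    [0,0,0,-0.67,0,-0.94,0],
    [0,0,0,-0.67,0,-0.94,0],
    [0,0,0,-0.67,0,-0.94,0],
    [0,0,0,-0.67,0,-0.94,0],
    [0,0,0,-0.67,0,-0.94,0],
    [0,0,0,-0.67,0,-0.94,0],
  ],
)

```text
time_s: 2.5
eef_pos: [0.4135, 0.334, 0.2315]
eef_rot: [-0.518, 0.518, 0.481, -0.481]
wrist_force: [1.0, 1.2, 0.0]
opening: -0.002
```

Request:
step_arm(
  commands=[
    [0,0,0,-0.67,0.2,-0.94,0],
    [0,0,0,-0.67,0.2,-0.94,0],
    [0,0,0,-0.67,0.2,-0.94,0],
    [0,0,0,-0.67,0.4,-0.94,0],
    [0,0,0,0,0,0,0],
  ],
)

```text
time_s: 3.0
eef_pos: [0.5211, 0.2434, 0.1996]
eef_rot: [-0.519, 0.519, 0.48, -0.481]
wrist_force: [-0.2, -0.1, -0.5]
opening: -0.003
```

```bash
python3 - <<'E'
from m import *
plan([.5207,.2466,.09],85.8)
E
```

```text
t 3.0 pos [0.5211 0.2434 0.1996] q [ 0.2313  0.2119  1.6366 -0.0012  1.2946 -1.2615] F [-0.2014 -0.1353 -0.4603] open -0.003
yaw of tool x 85.55209661001068 tool y [-0.0013 -0.0015 -1.    ] z [-0.997   0.0776  0.0011]
turn units(6deg) [-0.0109 -0.0413 -0.0152]
shift in final-tool units [0.1058 3.654  0.0207]
shift in tool units [0.1116 3.6538 0.017 ]
```

Request:
step_arm(
  commands=[
    [0,0,0,0,1,0,0],
    [0,0,0,0,1,0,0],
    [0,0,0,0,1,0,0],
    [0,0,0,0,0.6,0,0],
    [0,0,0,0,0,0,0],
  ],
)

```text
time_s: 3.5
eef_pos: [0.5163, 0.2464, 0.0904]
eef_rot: [0.519, -0.517, -0.479, 0.483]
wrist_force: [-0.2, 0.2, 0.4]
opening: 0.002
```

Request:
step_arm(
  commands=[
    [0,0,0,0.4,0,0,0],
    [0,0,0,0.25,0,0,0],
    [0,0,0,0.15,0,0,0],
    [0,0,0,0.15,0,0,0],
  ],
)

```text
time_s: 3.9
eef_pos: [0.522, 0.2751, 0.0947]
eef_rot: [-0.517, 0.519, 0.482, -0.481]
wrist_force: [-1.6, -9.9, 6.5]
opening: -0.001
```

Request:
step_arm(
  commands=[
    [0,0,0,0.15,0,0,0],
    [0,0,0,0.15,0,0,0],
    [0,0,0,0.15,0,0,0],
    [0,0,0,0,0,0,0],
  ],
)

```text
time_s: 4.3
eef_pos: [0.5231, 0.2821, 0.0959]
eef_rot: [-0.515, 0.521, 0.478, -0.484]
wrist_force: [-8.3, -30.9, 22.1]
opening: -0.004
```

```bash
python3 - <<'E'
from m import *
im,_=ctrl.camera("scene");cv2.imwrite("pics/s1.png",cv2.resize(im[120:270,150:350],(800,600),interpolation=2))
plan([.5207,.2466,.09],85.8)
E
```

```text
t 4.35 pos [0.5232 0.2822 0.0959] q [ 0.3011  0.3787  1.6538 -0.0119  1.1129 -1.1911] F [ -7.4788 -29.6908  21.1066] open 0.0
yaw of tool x 85.8016102774596 tool y [-0.0005 -0.0114 -0.9999] z [-0.9973  0.0732 -0.0003]
turn units(6deg) [ 0.0033  0.0003 -0.1085]
shift in final-tool units [-1.1904  0.197  -0.0053]
shift in tool units [-1.1881  0.2105 -0.0052]
```

View pics/s1.png

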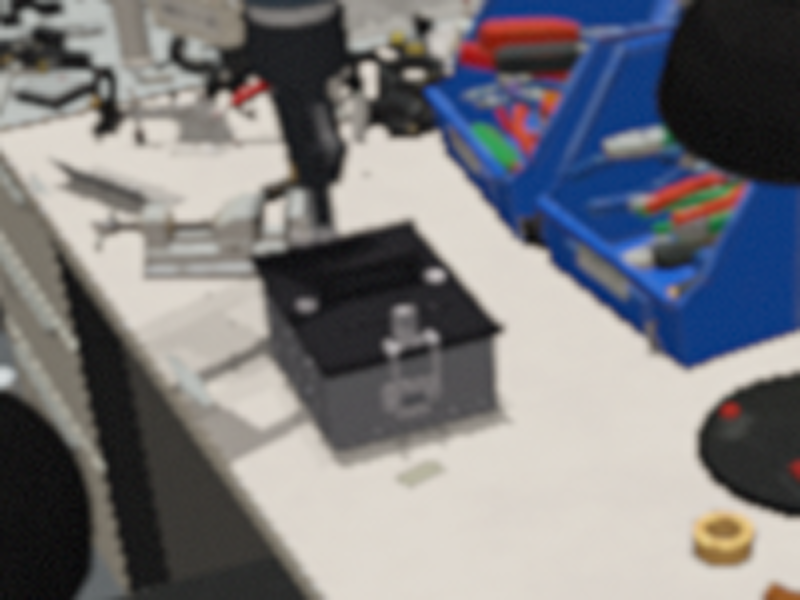

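Request:
step_arm(
  commands=[
    [0,0,0,0.15,0,0,0],
    [0,0,0,0.15,0,0,0],
  ],
)

```text
time_s: 4.55
eef_pos: [0.5238, 0.297, 0.0944]
eef_rot: [-0.518, 0.519, 0.481, -0.48]
wrist_force: [0.5, 1.1, 0.3]
opening: -0.001
```

Request:
step_arm(
  commands=[
    [0,0,0,0,-1,0,0],
    [0,0,0,-0.5,-1,0,0],
    [0,0,0,-0.9,0,0,0],
    [0,0,0,-0.9,0,0,0],
    [0,0,0,-0.9,0,0,0],
    [0,0,0,-0.9,0,0,0],
    [0,0,0,-0.7,0,0,0],
    [0,0,0,0,0,0,0],
  ],
)

```text
time_s: 5.35
eef_pos: [0.5124, 0.1525, 0.1535]
eef_rot: [-0.518, 0.519, 0.481, -0.481]
wrist_force: [0.1, 0.6, 0.1]
opening: -0.002
```

```bash
python3 - <<'E'
from m import *
plan([.5197,.1515,.09],85.8)
im,_=ctrl.camera("top");cv2.imwrite("pics/t2.png",cv2.resize(im[210:310,120:260],(800,571),interpolation=2))
E
```

```text
t 5.35 pos [0.5124 0.1525 0.1535] q [ 0.0672  0.1757  1.7801 -0.0002  1.1855 -1.4281] F [0.0826 0.5765 0.0872] open -0.002
yaw of tool x 85.67517667509492 tool y [ 0.0003 -0.0002 -1.    ] z [-0.9972  0.0754 -0.0003]
turn units(6deg) [ 0.0031 -0.0208 -0.0015]
shift in final-tool units [-0.0139  2.1169 -0.2466]
shift in tool units [-0.013  2.117 -0.246]
```

View pics/t2.png

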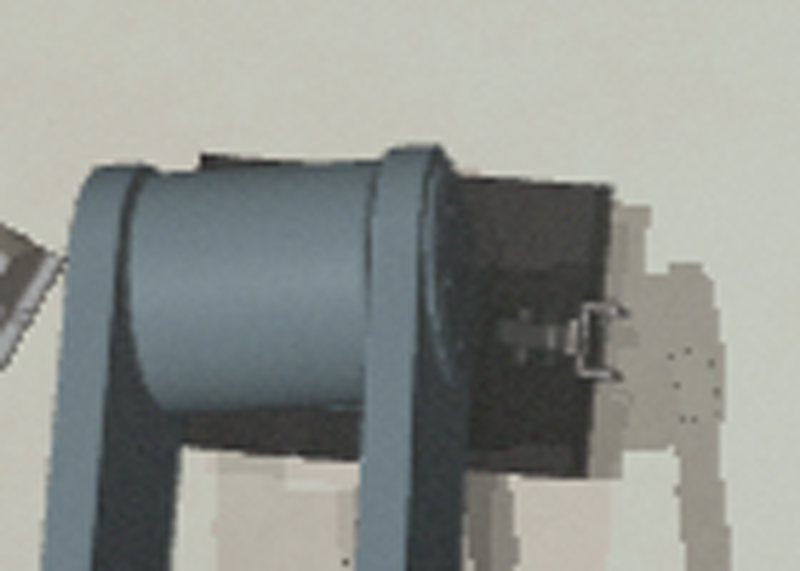

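Request:
step_arm(
  commands=[
    [0,0,0,0,0.9,-0.2,0],
    [0,0,0,0,0.8,0,0],
    [0,0,0,0,0.4,0,0],
    [0,0,0,0,0,0,0],
    [0,0,0,-0.4,0,0,0],
    [0,0,0,-0.25,0,0,0],
    [0,0,0,-0.15,0,0,0],
    [0,0,0,-0.15,0,0,0],
  ],
)

```text
time_s: 6.2
eef_pos: [0.517, 0.1247, 0.0914]
eef_rot: [-0.518, 0.519, 0.482, -0.48]
wrist_force: [-0.2, 5.0, 0.4]
opening: 0.003
```

Request:
step_arm(
  commands=[
    [0,0,0,-0.15,0,0,0],
    [0,0,0,-0.15,0,0,0],
    [0,0,0,-0.15,0,0,0],
  ],
)

```text
time_s: 6.5
eef_pos: [0.5154, 0.1117, 0.0906]
eef_rot: [0.518, -0.518, -0.482, 0.481]
wrist_force: [-0.5, 0.1, 0.2]
opening: -0.001
```

Request:
step_arm(
  commands=[
    [0,0,0,0,-1,0,0],
    [0,0,0,0,-1,0,0],
    [0,0,0,0.6,-0.7,0,0.6],
    [0,0,0,0.9,0,0,0.6],
    [0,0,0,0.9,0,0,0.6],
    [0,0,0,0.4,0,0,0.6],
    [0,0,0,0,0,0,0.6],
  ],
)

```text
time_s: 7.2
eef_pos: [0.5211, 0.1959, 0.1712]
eef_rot: [-0.517, 0.518, 0.482, -0.482]
wrist_force: [0.6, -0.4, -0.1]
opening: 0.599
```

```bash
python3 - <<'E'
from m import *
plan([.527,.196,.086],85.8)
im,_=ctrl.camera("scene");cv2.imwrite("pics/s3.png",cv2.resize(im[140:260,160:320],(800,600),interpolation=2))
E
```

```text
t 7.2 pos [0.5211 0.1959 0.1712] q [ 0.1466  0.2021  1.7097 -0.0003  1.2301 -1.3527] F [ 0.6215 -0.3913 -0.118 ] open 0.599
yaw of tool x 85.91003051531581 tool y [-0.0002 -0.0004 -1.    ] z [-0.9975  0.0713  0.0002]
turn units(6deg) [-0.0021  0.0183 -0.0036]
shift in final-tool units [ 0.0162  2.8388 -0.1961]
shift in tool units [ 0.0169  2.8388 -0.1967]
```

View pics/s3.png

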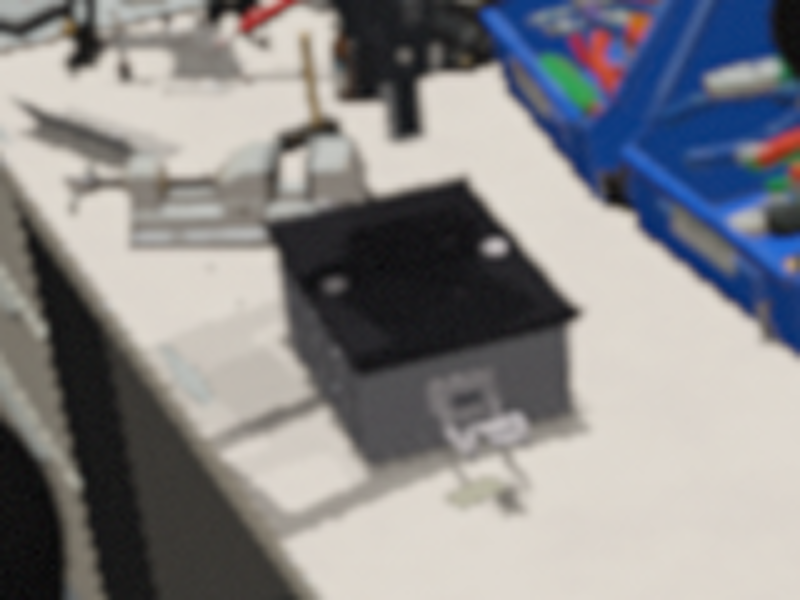

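Request:
step_arm(
  commands=[
    [0,0,0,0,1,-0.2,0.6],
    [0,0,0,0,0.9,0,0.6],
    [0,0,0,0,0.6,0,0.6],
    [0,0,0,0,0.34,0,0.6],
    [0,0,0,0,0,0,0.6],
  ],
)

```text
time_s: 7.75
eef_pos: [0.5262, 0.1936, 0.0845]
eef_rot: [0.519, -0.518, -0.48, 0.482]
wrist_force: [0.2, 0.5, -1.4]
opening: 0.599
```

Request:
step_arm(
  commands=[
    [0,0,0,0,0,0,0],
    [0,0,0,0,0,0,0],
    [0,0,0,0,0,0,0],
    [0,0,0,0,0,0,0],
    [0,0,0,0,0,0,0],
  ],
)

```text
time_s: 8.25
eef_pos: [0.5285, 0.1972, 0.0881]
eef_rot: [0.518, -0.518, -0.483, 0.479]
wrist_force: [0.2, 9.0, 2.1]
opening: 0.175
```

Request:
step_arm(
  commands=[
    [0,0,0,0,0,0,0],
    [0,0,0,0,-0.2,0,0],
    [0,0,0,0,-0.3,0,0],
    [0,0,0,0,-0.4,0,0],
    [0,0,0,0,-0.6,0,0],
    [0,0,0,0,-0.8,0,0],
    [0,0,0,0,-0.8,0,0],
    [0,0,0,0,0,0,0],
  ],
)

```text
time_s: 9.05
eef_pos: [0.5301, 0.1949, 0.1839]
eef_rot: [-0.516, 0.52, 0.484, -0.479]
wrist_force: [1.6, -0.4, -1.8]
opening: 0.17
```

```bash
python3 - <<'E'
from m import *
plan([.495,-.085,.15],85.8)
im,_=ctrl.camera("scene");cv2.imwrite("pics/s4.png",cv2.resize(im[120:270,150:350],(800,600),interpolation=2))
E
```

```text
t 9.05 pos [0.5301 0.1949 0.1839] q [ 0.1425  0.1994  1.6852 -0.0004  1.2487 -1.3546] F [ 1.5748 -0.3711 -1.813 ] open 0.17
yaw of tool x 85.78250469004999 tool y [ 0.0083  0.0008 -1.    ] z [-0.9973  0.0736 -0.0082]
turn units(6deg) [ 0.0782 -0.003   0.0138]
shift in final-tool units [-9.3919  1.1295  0.4838]
shift in tool units [-9.3937  1.112   0.4901]
```

View pics/s4.png

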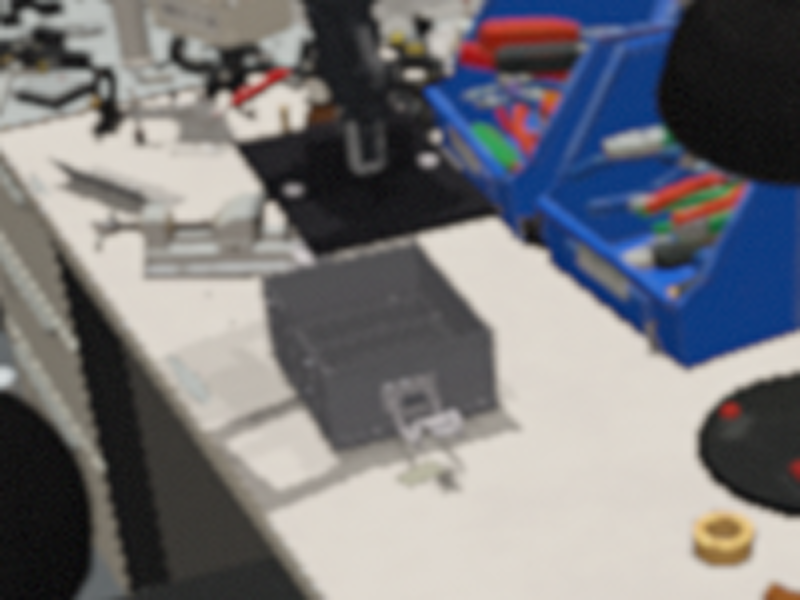

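Request:
step_arm(
  commands=[
    [0,0,0,-0.4,0,0.1,0],
    [0,0,0,-0.7,0,0.1,0],
    [0,0,0,-0.9,0,0.1,0],
    [0,0,0,-0.9,0,0.1,0],
    [0,0,0,-0.9,0,0.1,0],
    [0,0,0,-0.9,0,0,0],
    [0,0,0,-0.9,0,0,0],
    [0,0,0,-0.9,0,0,0],
    [0,0,0,-0.9,0,0,0],
    [0,0,0,-0.8,0,0,0],
  ],
)

```text
time_s: 10.1
eef_pos: [0.4923, -0.051, 0.1772]
eef_rot: [0.519, -0.517, -0.48, 0.482]
wrist_force: [-0.5, 0.3, -2.4]
opening: 0.177
```

Request:
step_arm(
  commands=[
    [0,0,0,-0.7,0.4,0,0],
    [0,0,0,-0.4,0.8,0,0],
    [0,0,0,-0.1,0.8,0,0],
    [0,0,0,0,0.8,0,0],
    [0,0,0,0,0.7,0,0],
    [0,0,0,0,0,0,0],
  ],
)

```text
time_s: 10.7
eef_pos: [0.4873, -0.0844, 0.0698]
eef_rot: [0.521, -0.515, -0.48, 0.483]
wrist_force: [-0.3, -0.3, -1.9]
opening: 0.172
```

```bash
python3 - <<'E'
from m import *
plan([.495,-.085,.0225],85.8)
im,_=ctrl.camera("scene");cv2.imwrite("pics/s5.png",im)
E
```

```text
t 10.7 pos [ 0.4873 -0.0844  0.0698] q [-0.4118  0.2262  1.9202 -0.0004  1.0046 -1.9083] F [-0.3227 -0.2656 -1.9266] open 0.172
yaw of tool x 85.74951209904872 tool y [-0.0088  0.0035 -1.    ] z [-0.9972  0.0741  0.009 ]
turn units(6deg) [-0.0859 -0.0083  0.0268]
shift in final-tool units [-0.0003  1.5759 -0.2584]
shift in tool units [-0.0045  1.5735 -0.2725]
```

View pics/s5.png

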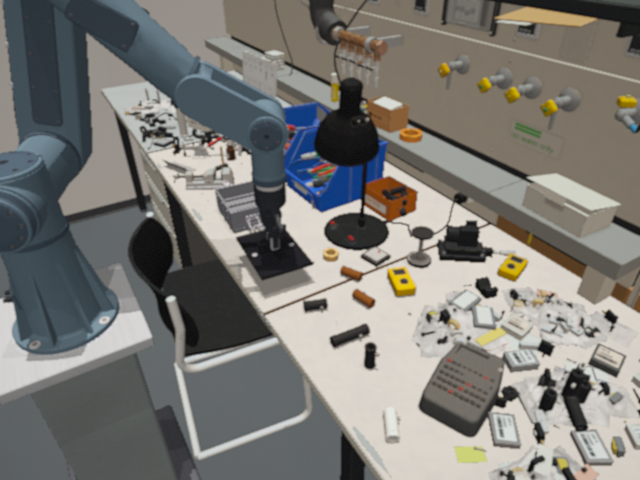

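Request:
step_arm(
  commands=[
    [0,0,0,0,0.6,-0.2,0],
    [0,0,0,0,0.5,0,0],
    [0,0,0,0,0.2,0,0],
    [0,0,0,0,0.1,0,0],
    [0,0,0,0,0,0,0],
  ],
)

```text
time_s: 11.25
eef_pos: [0.4977, -0.0859, 0.0325]
eef_rot: [-0.518, 0.518, 0.481, -0.481]
wrist_force: [0.4, 0.8, -2.8]
opening: 0.175
```

Request:
step_arm(
  commands=[
    [0,0,0,0,0.15,0,0],
    [0,0,0,0,0.1,0,0],
    [0,0,0,0,0.05,0,0],
    [0,0,0,0,0,0,0],
  ],
)

```text
time_s: 11.65
eef_pos: [0.4976, -0.0858, 0.023]
eef_rot: [0.518, -0.518, -0.481, 0.481]
wrist_force: [0.3, -0.8, -2.1]
opening: 0.172
```

Request:
step_arm(
  commands=[
    [0,0,0,0,0.05,0,0],
    [0,0,0,0,0.05,0,0],
    [0,0,0,0,0,0,0],
  ],
)

```text
time_s: 11.95
eef_pos: [0.4977, -0.0858, 0.0227]
eef_rot: [0.518, -0.518, -0.481, 0.482]
wrist_force: [-12.4, 4.0, 26.7]
opening: 0.171
```

Request:
step_arm(
  commands=[
    [0,0,0,0,-0.05,0,0.2],
    [0,0,0,0,-0.02,0,0.5],
    [0,0,0,0,0,0,0.5],
    [0,0,0,0,0,0,0.5],
    [0,0,0,0,-0.4,0,0.5],
    [0,0,0,0,-0.8,0,0.5],
    [0,0,0,0,-1,0,0.5],
    [0,0,0,0,-1,0,0.5],
    [0,0,0,0,-1,0,0.5],
    [0,0,0,0,0,0,0.5],
  ],
)

```text
time_s: 12.95
eef_pos: [0.5006, -0.087, 0.1535]
eef_rot: [-0.515, 0.521, 0.483, -0.48]
wrist_force: [-0.0, -0.0, 0.5]
opening: 0.503
```

```bash
python3 - <<'E'
from m import *
im,d=ctrl.camera("top");cv2.imwrite("pics/t6.png",cv2.resize(im[190:330,130:450],(800,350),interpolation=2)); np.savez("/tmp/top6.npz",im=im,d=d)
for th in("long_center","short_center"):
    for s in ctrl.silhouettes(th,"top")[:5]:
        v,u=np.nonzero(s["pixels"]);print(th,round(s["p"],2),(u.mean().round(),v.mean().round()),np.array(rect("top",s["pixels"],.02)))
plan([.498,-.274,.11],None)
# dark masks
for (r0,r1,c0,c1) in((250,300,395,425),(255,300,350,380)):
    reg=np.zeros((480,640),bool);reg[r0:r1,c0:c1]=1
    print(np.array(rect("top",reg&(im.max(-1)<130),.018)))
E
```

```text
long_center 0.52 (np.float64(410.0), np.float64(272.0)) [ 0.5132 -0.3959 88.0336 30.4198 -3.8467]
short_center 0.7 (np.float64(490.0), np.float64(294.0)) [ 0.4565 -0.6118 63.8963 31.5529 60.6145]
short_center 0.67 (np.float64(345.0), np.float64(229.0)) [  0.6339  -0.218   59.3895  31.1193 -63.0611]
short_center 0.63 (np.float64(365.0), np.float64(278.0)) [  0.4981  -0.2725  58.1392  28.3308 -23.2983]
short_center 0.47 (np.float64(380.0), np.float64(238.0)) [  0.6062  -0.3132  58.2059  29.6359 -83.9954]
t 13.1 pos [ 0.4973 -0.0857  0.1481] q [-0.4062  0.1182  1.858  -0.      1.1655 -1.9035] F [0.21   0.8375 0.1156] open 0.502
yaw of tool x 85.78697565539875 tool y [-0.0002  0.0001 -1.    ] z [-0.9973  0.0735  0.0002]
shift in tool units [-6.259   1.2707 -0.4842]
[ 0.5123 -0.3943 90.612  28.5543 -4.5607]
[  0.4983  -0.2732  58.2692  28.6855 -19.4729]
```

View pics/t6.png

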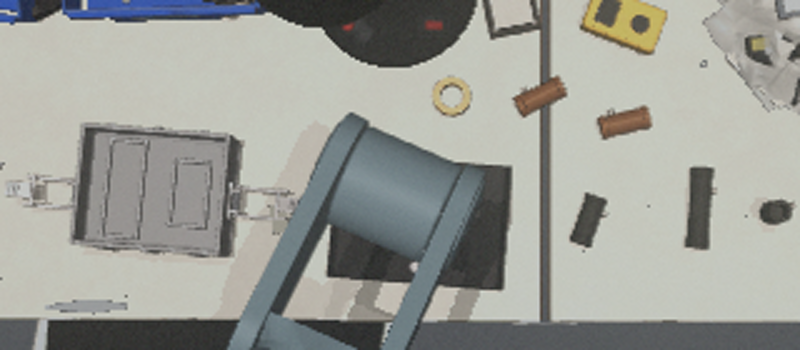

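```bash
python3 - <<'E'
from m import *
im=np.load("/tmp/top6.npz")["im"]
for (r0,r1,c0,c1) in((250,300,395,425),(255,300,350,380)):
    g=im.max(-1)[r0:r1,c0:c1].astype(np.float32)
    g=cv2.resize(g,None,fx=8,fy=8,interpolation=cv2.INTER_LINEAR)
    m=(g<135).astype(np.uint8); m=cv2.morphologyEx(m,cv2.MORPH_OPEN,np.ones((33,33),np.uint8) if 0 else cv2.getStructuringElement(2,(35,35)))
    c=max(cv2.findContours(m,0,1)[0],key=cv2.contourArea)[:,0]
    uv=(c+.5)/8-.5+[c0,r0]
    w=at("top",uv,.018)[:,:2]
    print(cv2.minAreaRect((w*1000).astype(np.float32)))
E
```

```text
((512.7615356445312, -393.0129699707031), (26.738685607910156, 90.00425720214844), 85.5985107421875)
((498.63201904296875, -271.9082336425781), (24.90711212158203, 56.72657012939453), 69.48326110839844)
```

```bash
python3 - <<'E'
from m import *
z=np.load("/tmp/top6.npz"); im=z["im"]; P=cloud("top",z["d"])
reg=np.zeros((480,640),bool); reg[232:300,158:230]=1
m=reg&(P[...,2]>.058)&(P[...,2]<.09)
mm=cv2.morphologyEx(m.astype(np.uint8),cv2.MORPH_CLOSE,np.ones((3,3)))
print("rim rect",rect("top",mm>0,.07))
m=reg&(P[...,2]>.02)&(P[...,2]<.09); print("all",rect("top",m,.07))
cv2.imwrite("pics/t6c.png",cv2.resize(im[230:300,155:245],(800,622)[:2] if 0 else (771,600),interpolation=2))
for nm,y in(("L",.036),("S",-.036)):
    h=(.050,.033)[nm=="S"]
    for sx,sy in((1,1),(1,-1),(-1,1),(-1,-1)):
        a=np.radians(-4.2); lx,ly=sx*h,y+sy*.017
        X=[.527+lx*np.cos(a)-ly*np.sin(a),.196+lx*np.sin(a)+ly*np.cos(a),.038]
        print(nm,((pix("top",X)-[155,230])*600/70).round())
plan([.5098,-.3928,.11],85.6)
E
```

```text
rim rect (0.5267411499023438, 0.195175537109375, 163.82933044433594, 135.20916748046875, 85.6159439086914)
all (0.5258643798828125, 0.18476123046875, 193.9027862548828, 135.74581909179688, 85.81070709228516)
L [167. 138.]
L [274. 146.]
L [135. 453.]
L [242. 462.]
S [388. 209.]
S [495. 217.]
S [367. 417.]
S [475. 426.]
t 13.1 pos [ 0.4973 -0.0857  0.1481] q [-0.4062  0.1182  1.858  -0.      1.1655 -1.9035] F [0.21   0.8375 0.1156] open 0.502
yaw of tool x 85.78697565539875 tool y [-0.0002  0.0001 -1.    ] z [-0.9973  0.0735  0.0002]
turn units(6deg) [-0.0016  0.0312  0.0004]
shift in final-tool units [-10.1754   1.271   -1.2004]
shift in tool units [-10.1794   1.2704  -1.1674]
```

View pics/t6c.png

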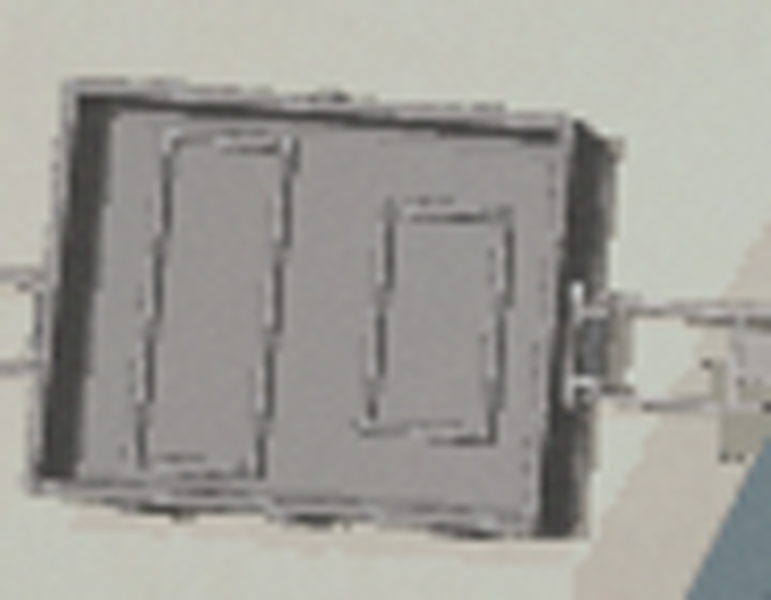

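Request:
step_arm(
  commands=[
    [0,0,0,-1,0,-0.12,0.5],
    [0,0,0,-1,0,-0.12,0.5],
    [0,0,0,-1,0,-0.12,0.5],
    [0,0,0,-1,0,-0.12,0.5],
    [0,0,0,-1,0,-0.12,0.5],
    [0,0,0,-1,0,-0.12,0.5],
    [0,0,0,-1,0,-0.12,0.5],
    [0,0,0,-1,0,-0.12,0.5],
    [0,0,0,-1,0.4,-0.12,0.5],
    [0,0,0,-1,0.8,-0.12,0.5],
  ],
)

```text
time_s: 14.1
eef_pos: [0.5118, -0.3893, 0.112]
eef_rot: [-0.518, 0.519, 0.481, -0.481]
wrist_force: [0.9, 0.2, 0.8]
opening: 0.498
```

Request:
step_arm(
  commands=[
    [0,0,0,-0.15,0.6,0,0.5],
    [0,0,0,0,0,0,0.5],
  ],
)

```text
time_s: 14.3
eef_pos: [0.5083, -0.3902, 0.0889]
eef_rot: [0.522, -0.515, -0.481, 0.481]
wrist_force: [-0.8, 0.1, -0.0]
opening: 0.501
```

```bash
python3 - <<'E'
from m import *
plan([.510,-.3928,.010],85.6)
im,d=ctrl.camera("scene");cv2.imwrite("pics/s7.png",cv2.resize(im[240:390,270:470],(800,600),interpolation=2))
E
```

```text
t 14.3 pos [ 0.5083 -0.3902  0.0889] q [-0.8397  0.4799  1.5258  0.0001  1.1452 -2.3352] F [-0.7751  0.141  -0.0382] open 0.501
yaw of tool x 85.68744611686175 tool y [-0.0061  0.007  -1.    ] z [-0.9971  0.0752  0.0066]
turn units(6deg) [-0.0634  0.0148  0.062 ]
shift in final-tool units [-0.0808  2.6301 -0.0622]
shift in tool units [-0.0979  2.629  -0.0795]
```

View pics/s7.png

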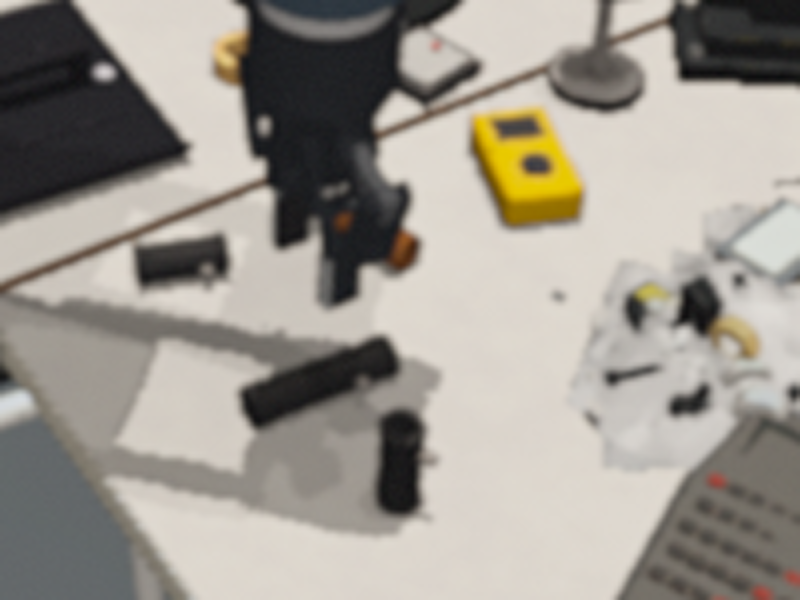

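Request:
step_arm(
  commands=[
    [0,0,0,-0.08,0.9,-0.05,0.5],
    [0,0,0,0,0.8,0,0.5],
    [0,0,0,0,0.5,0,0.5],
    [0,0,0,0,0.3,0,0.5],
    [0,0,0,0,0,0,0.5],
    [0,0,0,0,0,0,0.5],
  ],
)

```text
time_s: 14.95
eef_pos: [0.5131, -0.3948, 0.0202]
eef_rot: [-0.517, 0.518, 0.481, -0.481]
wrist_force: [1.2, 0.1, 1.3]
opening: 0.499
```

```bash
python3 - <<'E'
from m import *
plan([.510,-.3928,.010],85.6)
im,d=ctrl.camera("scene");cv2.imwrite("pics/s8.png",cv2.resize(im[270:375,300:440],(800,600),interpolation=2))
E
```

```text
t 14.95 pos [ 0.5131 -0.3948  0.0202] q [-0.8389  0.5822  1.5348  0.      1.0233 -2.3366] F [1.1805 0.0782 1.3019] open 0.499
yaw of tool x 85.8113529099286 tool y [ 0.0009 -0.0009 -1.    ] z [-0.9973  0.073  -0.0009]
turn units(6deg) [ 0.0088  0.0352 -0.0081]
shift in final-tool units [0.0592 0.3396 0.107 ]
shift in tool units [0.0599 0.3395 0.1071]
```

View pics/s8.png

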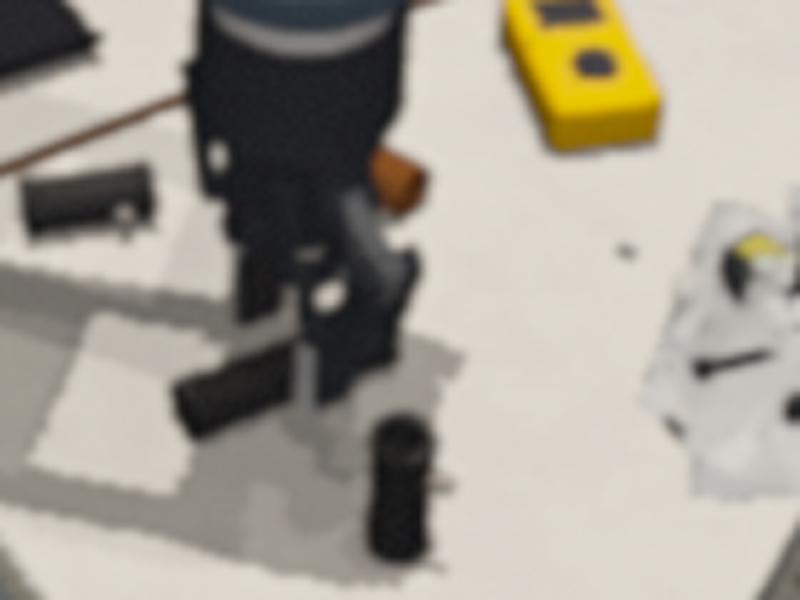

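Request:
step_arm(
  commands=[
    [0,0,0,0.06,0.2,0.1,0.5],
    [0,0,0,0,0.17,0,0.5],
    [0,0,0,0,0,0,0.5],
    [0,0,0,0,0,0,0],
    [0,0,0,0,0,0,0],
    [0,0,0,0,0,0,0],
    [0,0,0,0,0,0,0],
  ],
)

```text
time_s: 15.7
eef_pos: [0.5098, -0.3929, 0.0084]
eef_rot: [-0.518, 0.518, 0.481, -0.481]
wrist_force: [-0.0, -0.4, 0.5]
opening: 0.255
```

Request:
step_arm(
  commands=[
    [0,0,0,0,-0.3,0,0],
    [0,0,0,0,-0.7,0,0],
    [0,0,0,0,-1,0,0],
    [0,0,0,0.3,-1,0,0],
    [0,0,0,0.7,-0.7,0,0],
    [0,0,0,0.9,-0.3,0,0],
    [0,0,0,1,0,0,0],
    [0,0,0,1,0,0,0],
    [0,0,0,1,0,0,0],
    [0,0,0,1,0,0,0],
  ],
)

```text
time_s: 16.7
eef_pos: [0.5226, -0.2149, 0.1287]
eef_rot: [-0.518, 0.518, 0.481, -0.481]
wrist_force: [0.2, 0.5, -0.6]
opening: 0.254
```

Request:
step_arm(
  commands=[
    [0,0,0,1,0,0,0],
    [0,0,0,1,0,0,0],
    [0,0,0,1,0,0,0],
    [0,0,0,1,0,0,0],
    [0,0,0,1,0,0,0],
    [0,0,0,1,0,0,0],
    [0,0,0,1,0,0,0],
    [0,0,0,1,0,0,0],
    [0,0,0,1,0,0,0],
    [0,0,0,1,0,0,0],
  ],
)

```text
time_s: 17.7
eef_pos: [0.5446, 0.0844, 0.1287]
eef_rot: [-0.518, 0.518, 0.481, -0.481]
wrist_force: [0.6, -0.3, -0.6]
opening: 0.252
```

```bash
python3 - <<'E'
from m import *
plan([.5257,.2306,.13],85.7)
E
```

```text
t 17.7 pos [0.5446 0.0844 0.1287] q [-0.0617  0.243   1.7552 -0.      1.1428 -1.559 ] F [ 0.5776 -0.2515 -0.5942] open 0.252
yaw of tool x 85.78588646291047 tool y [ 0.0005 -0.     -1.    ] z [-0.9973  0.0735 -0.0005]
turn units(6deg) [0.0047 0.0143 0.    ]
shift in final-tool units [ 4.8135 -0.0428  0.994 ]
shift in tool units [ 4.815  -0.0432  0.9867]
```

Request:
step_arm(
  commands=[
    [0,0,0,0.9,0,0.2,0],
    [0,0,0,0.9,0,0.2,0],
    [0,0,0,0.9,0,0.2,0],
    [0,0,0,0.9,0,0.2,0],
    [0,0,0,0.7,0,0.19,0],
    [0,0,0,0.4,0,0,0],
    [0,0,0,0,0,0,0],
    [0,0,0,0,0,0,0],
  ],
)

```text
time_s: 18.5
eef_pos: [0.5256, 0.2254, 0.1282]
eef_rot: [-0.518, 0.518, 0.481, -0.481]
wrist_force: [0.2, 0.4, -0.7]
opening: 0.251
```

```bash
python3 - <<'E'
from m import *
plan([.5257,.2306,.044],85.7)
im,d=ctrl.camera("scene");cv2.imwrite("pics/s9.png",cv2.resize(im[120:255,160:340],(800,600),interpolation=2))
E
```

```text
t 18.5 pos [0.5256 0.2254 0.1282] q [ 0.1979  0.2867  1.7012 -0.0005  1.1536 -1.2994] F [ 0.1583  0.4337 -0.7355] open 0.251
yaw of tool x 85.80132307000554 tool y [ 0.0001 -0.0005 -1.    ] z [-0.9973  0.0732 -0.0002]
turn units(6deg) [ 0.0015  0.0169 -0.0045]
shift in final-tool units [0.1737 2.8067 0.0103]
shift in tool units [0.175  2.8066 0.0104]
```

View pics/s9.png

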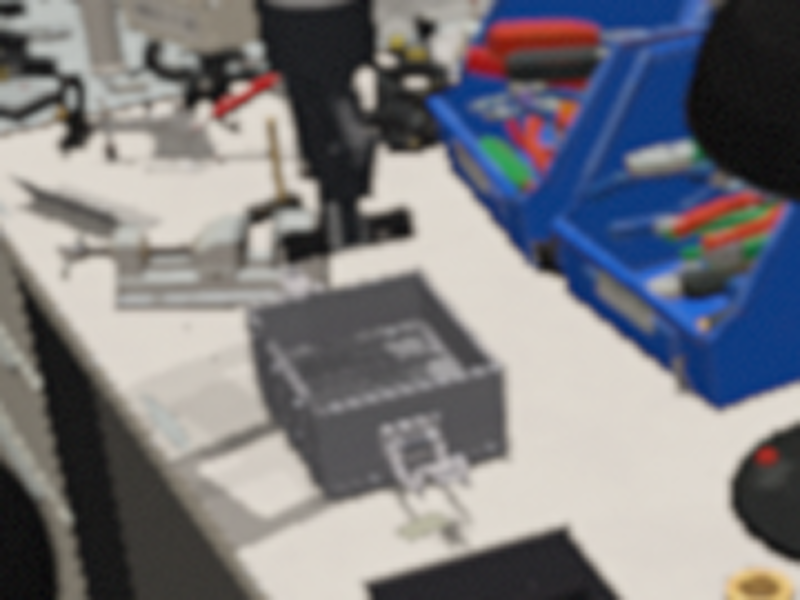

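Request:
step_arm(
  commands=[
    [0,0,0,0.17,0.5,0,0],
    [0,0,0,0,0.7,0,0],
    [0,0,0,0,0.7,0,0],
    [0,0,0,0,0.5,0,0],
    [0,0,0,0,0.3,0,0],
    [0,0,0,0,0.1,0,0],
    [0,0,0,0,0,0,0],
  ],
)

```text
time_s: 19.25
eef_pos: [0.5258, 0.2309, 0.0439]
eef_rot: [0.518, -0.518, -0.481, 0.481]
wrist_force: [0.6, 0.1, -0.8]
opening: 0.248
```

```bash
python3 - <<'E'
from m import *
plan([.5257,.2306,.041],85.7)
im,d=ctrl.camera("scene");cv2.imwrite("pics/s10.png",cv2.resize(im[150:240,180:300],(800,600),interpolation=2))
im,d=ctrl.camera("top");cv2.imwrite("pics/t10.png",cv2.resize(im[230:300,155:245],(771,600),interpolation=2))
E
```

```text
t 19.25 pos [0.5258 0.2309 0.0439] q [ 0.2071  0.4155  1.7302 -0.      0.9962 -1.2899] F [ 0.6159  0.1019 -0.8231] open 0.248
yaw of tool x 85.77507536070326 tool y [-0.0003 -0.0001 -1.    ] z [-0.9973  0.0737  0.0003]
turn units(6deg) [-0.0028  0.0125 -0.001 ]
shift in final-tool units [-0.0093  0.0957  0.0039]
shift in tool units [-0.0093  0.0957  0.0039]
```

View pics/s10.png

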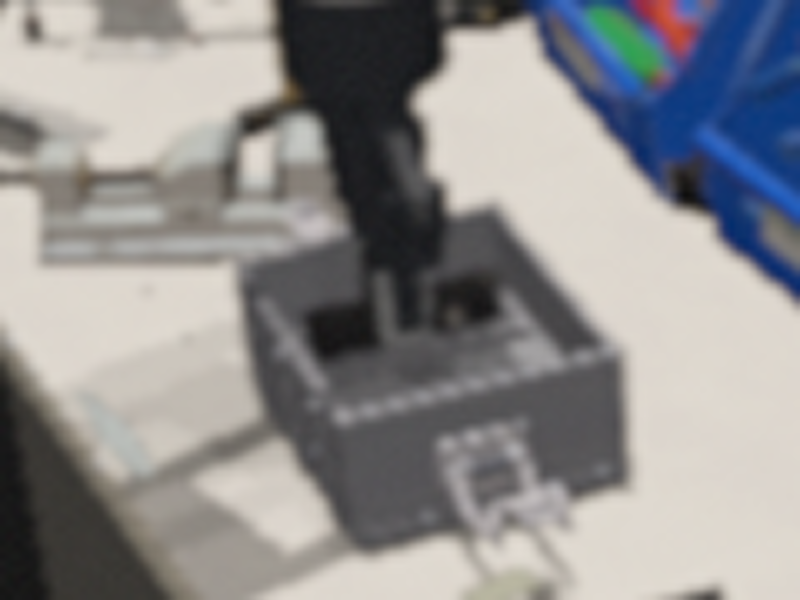

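View pics/t10.png

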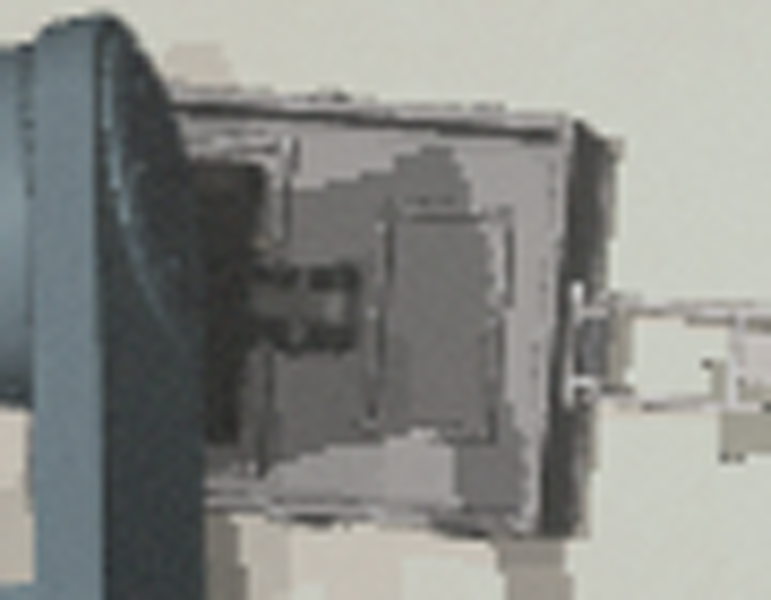

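Request:
step_arm(
  commands=[
    [0,0,0,0,0.12,0,0],
    [0,0,0,0,0,0,0],
    [0,0,0,0,0,0,0.42],
    [0,0,0,0,0,0,0.42],
    [0,0,0,0,0,0,0.42],
    [0,0,0,0,-0.5,0,0.42],
    [0,0,0,0,-1,0,0.42],
    [0,0,0,0,-1,0,0.42],
    [0,0,0,0,-1,0,0.42],
    [0,0,0,0,0,0,0.42],
  ],
)

```text
time_s: 20.35
eef_pos: [0.5292, 0.2318, 0.1518]
eef_rot: [-0.516, 0.52, 0.484, -0.478]
wrist_force: [0.5, -0.6, 0.9]
opening: 0.417
```

```bash
python3 - <<'E'
from m import *
e=np.array([np.cos(np.radians(-20.5)),np.sin(np.radians(-20.5))])
g=np.array([.4985,-.272])-.005*e; print(g)
plan([g[0],g[1],.11],69.5)
im,d=ctrl.camera("scene");cv2.imwrite("pics/s11.png",cv2.resize(im[150:240,180:300],(800,600),interpolation=2))
E
```

```text
[ 0.4938 -0.2702]
t 20.35 pos [0.5292 0.2318 0.1518] q [ 0.2076  0.2626  1.6784 -0.      1.1906 -1.2899] F [ 0.5197 -0.5843  0.9317] open 0.417
yaw of tool x 85.79832512813775 tool y [ 0.0098  0.0021 -0.9999] z [-0.9973  0.0733 -0.0096]
turn units(6deg) [0.0875 2.7162 0.0394]
shift in final-tool units [-16.0898   1.3945  -4.7551]
shift in tool units [-16.7815   1.3484  -0.0356]
```

View pics/s11.png

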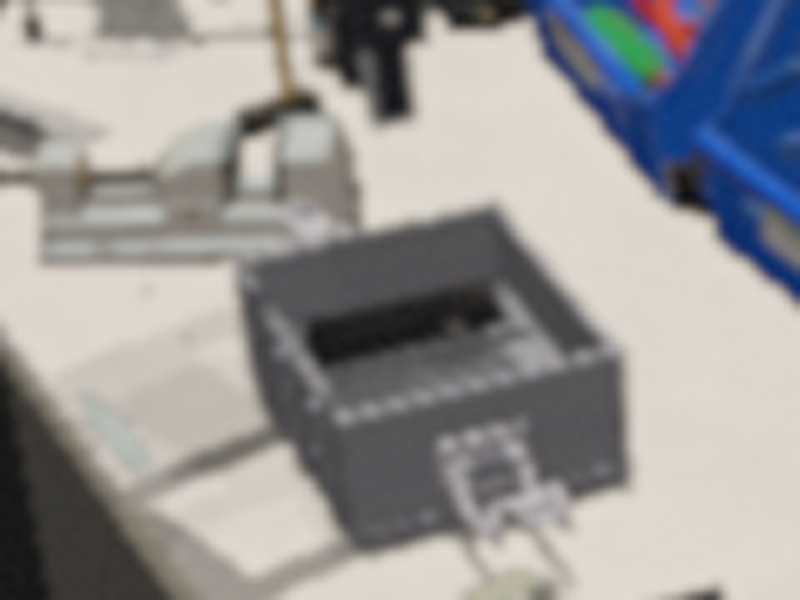

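Request:
step_arm(
  commands=[
    [0,0,0,-1,0,0,0.5],
    [0,0,0,-1,0,0,0.5],
    [0,0,0,-1,0,0,0.5],
    [0,0,0,-1,0,0,0.5],
    [0,0,0,-1,0,0,0.5],
    [0,0,0,-1,0,0,0.5],
    [0,0,0,-1,0,0,0.5],
    [0,0,0,-1,0,0,0.5],
    [0,0,0,-1,0,0,0.5],
    [0,0,0,-1,0,0,0.5],
  ],
)

```text
time_s: 21.4
eef_pos: [0.5028, -0.0692, 0.1448]
eef_rot: [0.519, -0.518, -0.481, 0.482]
wrist_force: [0.6, -0.5, 0.6]
opening: 0.498
```

Request:
step_arm(
  commands=[
    [0,0,0,-1,0,0,0.5],
    [0,0,0,-1,0,0,0.5],
    [0,0,0,-1,0,0,0.5],
    [0,0,0,-1,0,0,0.5],
    [0,0,0,-1,0,0,0.5],
    [0,0,0,-1,0.3,0,0.5],
    [0,0.9,0,-0.7,0.5,0,0.5],
    [0,0.9,0,0,0.6,0,0.5],
    [0,0.9,0,0,0,0,0.5],
    [0,0,0,0,0,0,0.5],
  ],
)

```text
time_s: 22.4
eef_pos: [0.4878, -0.2681, 0.102]
eef_rot: [0.582, -0.58, -0.403, 0.403]
wrist_force: [0.6, 0.6, -0.1]
opening: 0.506
```

```bash
python3 - <<'E'
from m import *
plan([.4938,-.2702,.009],69.5)
im,d=ctrl.camera("scene");cv2.imwrite("pics/s12.png",cv2.resize(im[240:345,260:400],(800,600),interpolation=2))
E
```

```text
t 22.4 pos [ 0.4878 -0.2681  0.102 ] q [-0.7158  0.2942  1.7529 -0.      1.0977 -1.9289] F [ 0.6405  0.6133 -0.1414] open 0.506
yaw of tool x 69.50595785554941 tool y [-0.0024  0.0021 -1.    ] z [-0.9367  0.3501  0.003 ]
turn units(6deg) [-0.0288  0.001   0.0107]
shift in final-tool units [ 0.0043  3.0993 -0.2104]
shift in tool units [ 0.0008  3.0986 -0.2197]
```

View pics/s12.png

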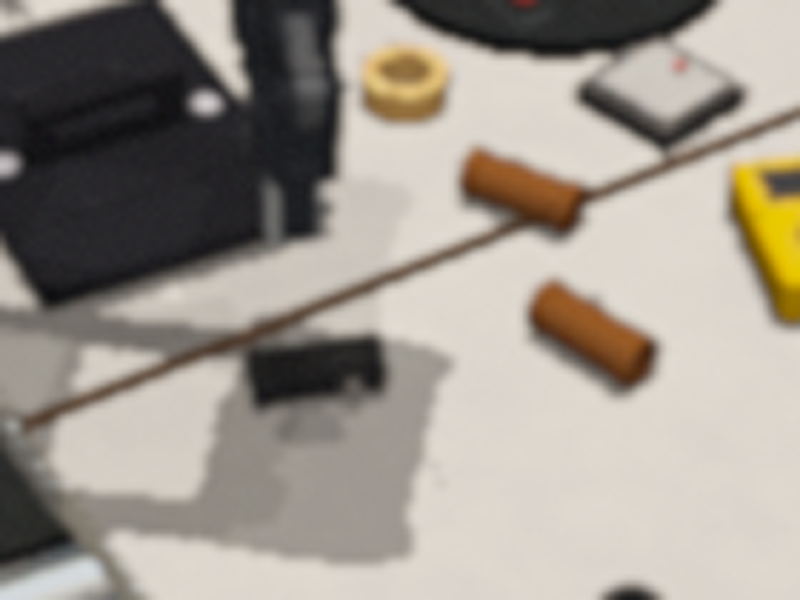

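Request:
step_arm(
  commands=[
    [0,0,0,0,0.9,-0.1,0.5],
    [0,0,0,0,0.9,0,0.5],
    [0,0,0,0,0.6,0,0.5],
    [0,0,0,0,0.3,0,0.5],
    [0,0,0,0,0,0,0.5],
    [0,0,0,0,0,0,0.5],
    [0,0,0,0,0,0,0.5],
  ],
)

```text
time_s: 23.15
eef_pos: [0.4927, -0.2704, 0.0239]
eef_rot: [-0.58, 0.581, 0.404, -0.403]
wrist_force: [0.3, -0.8, -0.0]
opening: 0.499
```

```bash
python3 - <<'E'
from m import *
plan([.4938,-.2702,.009],69.5)
im,d=ctrl.camera("scene");cv2.imwrite("pics/s13.png",cv2.resize(im[240:345,260:400],(800,600),interpolation=2))
E
```

```text
t 23.15 pos [ 0.4927 -0.2704  0.0239] q [-0.7131  0.4256  1.7686 -0.      0.9451 -1.9282] F [ 0.2728 -0.8486 -0.0227] open 0.499
yaw of tool x 69.61970754496063 tool y [ 0.0018 -0.0016 -1.    ] z [-0.9374  0.3482 -0.0022]
turn units(6deg) [ 0.0214  0.02   -0.0081]
shift in final-tool units [ 0.0192  0.4953 -0.0334]
shift in tool units [ 0.0196  0.4954 -0.0323]
```

View pics/s13.png

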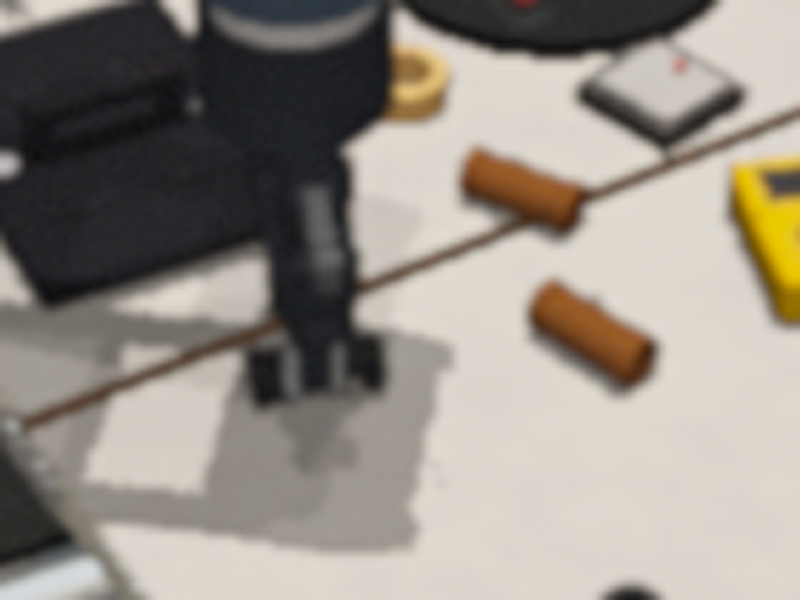

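Request:
step_arm(
  commands=[
    [0,0,0,0,0.3,0,0.5],
    [0,0,0,0,0.2,0,0.5],
    [0,0,0,0,0,0,0.5],
    [0,0,0,0,0,0,0],
    [0,0,0,0,0,0,0],
    [0,0,0,0,0,0,0],
    [0,0,0,0,0,0,0],
  ],
)

```text
time_s: 23.9
eef_pos: [0.4918, -0.2698, 0.0076]
eef_rot: [-0.581, 0.581, 0.404, -0.403]
wrist_force: [-0.5, -0.3, 0.1]
opening: 0.251
```

Request:
step_arm(
  commands=[
    [0,0,0,0,-0.3,0,0],
    [0,0,0,0,-0.7,0,0],
    [0,0,0,0,-1,0,0],
    [0,-0.9,0,0,-1,0,0],
    [0,-0.9,0,0,-0.7,0,0],
    [0,-0.9,0,0.5,-0.3,0,0],
    [0,0,0,0.8,0,0,0],
    [0,0,0,1,0,0,0],
    [0,0,0,1,0,0,0],
    [0,0,0,1,0,0,0],
  ],
)

```text
time_s: 24.9
eef_pos: [0.5027, -0.1402, 0.1282]
eef_rot: [-0.518, 0.518, 0.481, -0.481]
wrist_force: [0.4, -0.3, -0.2]
opening: 0.251
```

Request:
step_arm(
  commands=[
    [0,0,0,1,0,0,0],
    [0,0,0,1,0,0,0],
    [0,0,0,1,0,0,0],
    [0,0,0,1,0,0,0],
    [0,0,0,1,0,0,0],
    [0,0,0,1,0,0,0],
    [0,0,0,1,0,0,0],
    [0,0,0,0.8,0,0,0],
    [0,0,0,0.5,0,0,0],
  ],
)

```text
time_s: 25.8
eef_pos: [0.5209, 0.1088, 0.1281]
eef_rot: [-0.518, 0.518, 0.482, -0.481]
wrist_force: [-0.1, -0.9, -1.0]
opening: 0.251
```

```bash
python3 - <<'E'
from m import *
plan([.5163,.1591,.13],85.7)
E
```

```text
t 25.8 pos [0.5209 0.1088 0.1281] q [-0.0175  0.2044  1.804   0.0002  1.1326 -1.5163] F [-0.0596 -0.8826 -0.9514] open 0.251
yaw of tool x 85.87142366784757 tool y [ 0.0006  0.0002 -1.    ] z [-0.9974  0.072  -0.0006]
turn units(6deg) [0.006  0.0286 0.0019]
shift in final-tool units [ 1.6612 -0.062   0.2794]
shift in tool units [ 1.662  -0.0619  0.2744]
```

Request:
step_arm(
  commands=[
    [0,0,0,0.8,0,0.15,0],
    [0,0,0,0.5,0,0.13,0],
    [0,0,0,0.2,0,0,0],
    [0,0,0,0,0.5,0,0],
    [0,0,0,0,0.6,0,0],
    [0,0,0,0,0.5,0,0],
    [0,0,0,0,0,0,0],
    [0,0,0,0,0,0,0],
  ],
)

```text
time_s: 26.6
eef_pos: [0.516, 0.152, 0.0797]
eef_rot: [0.518, -0.518, -0.481, 0.481]
wrist_force: [-0.4, 0.7, -0.4]
opening: 0.253
```

```bash
python3 - <<'E'
from m import *
plan([.5163,.1591,.041],85.7)
im,d=ctrl.camera("scene");cv2.imwrite("pics/s14.png",cv2.resize(im[150:240,180:300],(800,600),interpolation=2))
im,d=ctrl.camera("top");cv2.imwrite("pics/t14.png",cv2.resize(im[230:300,155:245],(771,600),interpolation=2))
E
```

```text
t 26.6 pos [0.516  0.152  0.0797] q [ 0.0659  0.2896  1.8135 -0.0003  1.0389 -1.4307] F [-0.4366  0.6926 -0.4002] open 0.253
yaw of tool x 85.75524409600567 tool y [-0.0004 -0.0002 -1.    ] z [-0.9973  0.074   0.0003]
turn units(6deg) [-0.0033  0.0092 -0.0026]
shift in final-tool units [0.2351 1.2888 0.0087]
shift in tool units [0.2355 1.2887 0.008 ]
```

View pics/s14.png

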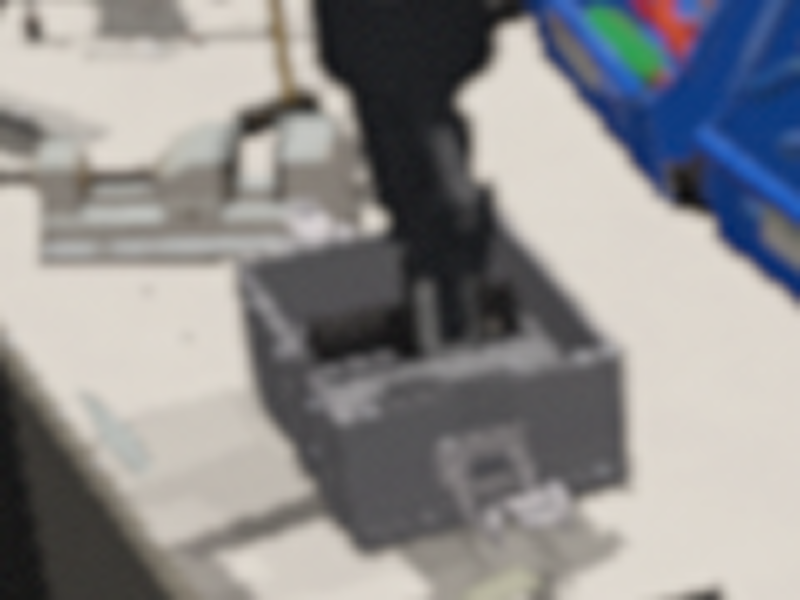

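View pics/t14.png

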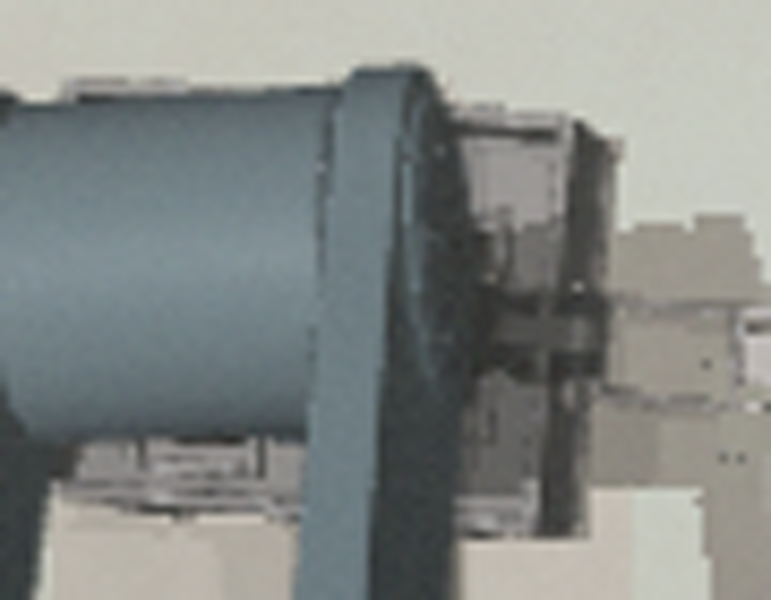

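Request:
step_arm(
  commands=[
    [0,0,0,0.235,0.1,0,0],
    [0,0,0,0,0.4,0,0],
    [0,0,0,0,0.4,0,0],
    [0,0,0,0,0.25,0,0],
    [0,0,0,0,0.12,0,0],
    [0,0,0,0,0,0,0],
    [0,0,0,0,0,0,0],
  ],
)

```text
time_s: 27.4
eef_pos: [0.5165, 0.1596, 0.0414]
eef_rot: [0.518, -0.518, -0.481, 0.481]
wrist_force: [-0.9, 0.6, 0.2]
opening: 0.251
```

```bash
python3 - <<'E'
from m import *
plan([.5163,.1591,.041],85.7)
im,d=ctrl.camera("scene");cv2.imwrite("pics/s15.png",cv2.resize(im[150:240,180:300],(800,600),interpolation=2))
E
```

```text
t 27.4 pos [0.5165 0.1596 0.0414] q [ 0.08    0.3582  1.8192 -0.      0.9643 -1.4172] F [-0.8798  0.5526  0.1674] open 0.251
yaw of tool x 85.78204297078558 tool y [-0. -0. -1.] z [-0.9973  0.0736  0.    ]
turn units(6deg) [-0.0003  0.0137 -0.0002]
shift in final-tool units [-0.0159  0.0123  0.0056]
shift in tool units [-0.0159  0.0123  0.0056]
```

View pics/s15.png

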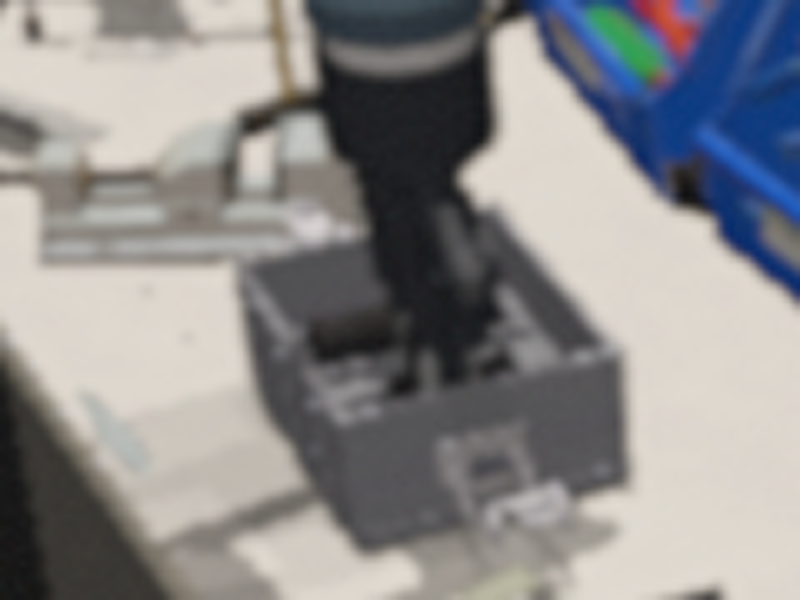

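Request:
step_arm(
  commands=[
    [0,0,0,0,0.06,0,0],
    [0,0,0,0,0,0,0],
    [0,0,0,0,0,0,0.4],
    [0,0,0,0,0,0,0.4],
    [0,0,0,0,0,0,0.4],
    [0,0,0,0,-0.4,0,0.4],
    [0,0,0,0,-0.8,0,0.4],
    [0,0,0,0,-1,0,0.4],
    [0,0,0,0,-1,0,0.4],
    [0,0,0,0,-1,0,0.4],
  ],
)

```text
time_s: 28.45
eef_pos: [0.5164, 0.1596, 0.1678]
eef_rot: [-0.518, 0.518, 0.482, -0.481]
wrist_force: [0.9, 0.0, -0.3]
opening: 0.403
```

Request:
step_arm(
  commands=[
    [0,0,0,0,-1,1,0.4],
    [0,0,0,0,-0.6,1,0.4],
    [0,0,0,0,0,1,0.4],
    [0,0,0,0.6,0,0.8,0.4],
    [0,0,0,0.9,0,0.6,0.4],
    [0,0,0,1,0,0.3,0.4],
    [0,0,0,1,0,0,0.4],
    [0,0,0,1,0,0,0.4],
    [0,0,0,1,0,0,0.4],
    [0,0,0,1,0,0,0.4],
  ],
)

```text
time_s: 29.45
eef_pos: [0.39, 0.3658, 0.2147]
eef_rot: [-0.518, 0.518, 0.482, -0.481]
wrist_force: [0.9, 0.3, 0.3]
opening: 0.403
```

Request:
step_arm(
  commands=[
    [0,0,0,1,0,0,0.4],
    [0,0,0,1,0,0,0.4],
    [0,0,0,0.5,0,0,0.4],
    [0,0,0,0,0,0,0.4],
  ],
)

```text
time_s: 29.85
eef_pos: [0.3954, 0.4409, 0.2143]
eef_rot: [0.518, -0.517, -0.482, 0.481]
wrist_force: [0.6, -0.1, -0.4]
opening: 0.401
```

```bash
python3 - <<'E'
from m import *
print(ctrl.get_obs()["time_s"],ctrl.get_obs()["wrist_force"])
im,d=ctrl.camera("scene");cv2.imwrite("pics/s16.png",cv2.resize(im[140:380,170:490],(800,600),interpolation=2))
im,d=ctrl.camera("top");cv2.imwrite("pics/t16.png",cv2.resize(im[190:330,130:450],(800,350),interpolation=2));cv2.imwrite("pics/t16c.png",cv2.resize(im[230:300,155:245],(771,600),interpolation=2))
P=cloud("top",d); reg=np.zeros((480,640),bool);reg[240:320,255:345]=1
m=reg&(im.max(-1)<110)&(P[...,2]>.004); print("lid",np.array(rect("top",m,.013)),"z",np.median(P[...,2][m]))
for nm,c in(("L",(.5287,.2304)),("S",(.5233,.1586))):
    u,v=pix("top",[*c,.054]).astype(int); print(nm,np.median(P[v-2:v+3,u-2:u+3,2]))
E
```

```text
29.85 [ 0.6012 -0.0831 -0.4038]
lid [  0.4965  -0.0879 193.9478 137.7561  85.7738] z 0.012476298298243156
L 0.05029852630874411
S 0.05177959069403263
```

View pics/s16.png

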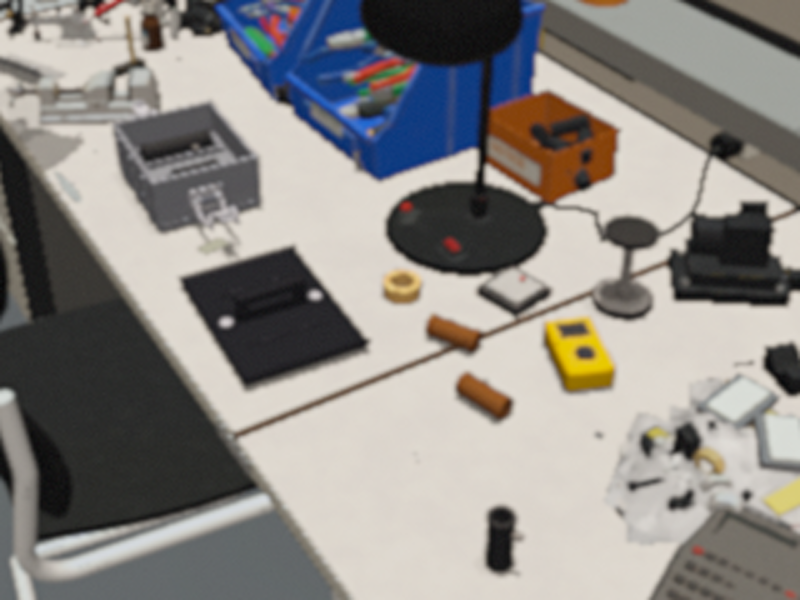

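View pics/t16.png

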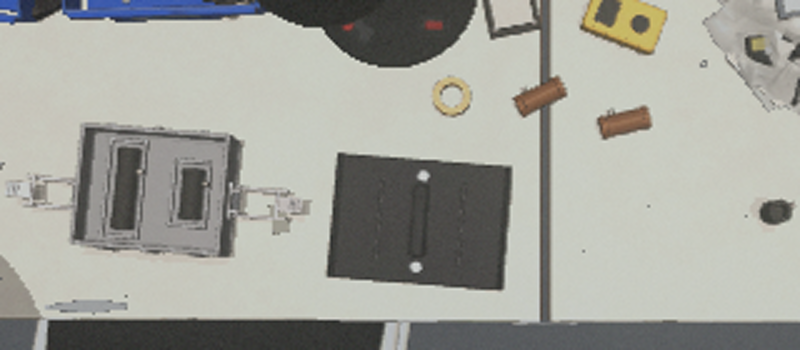

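View pics/t16c.png

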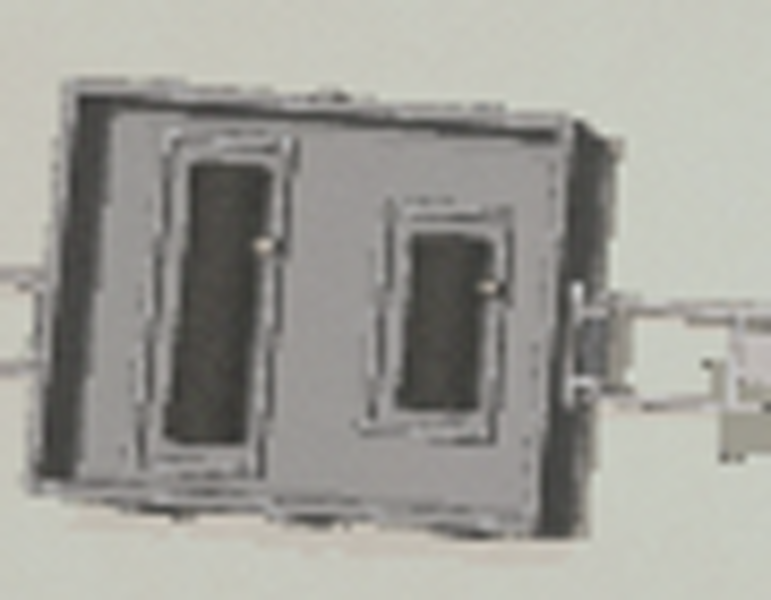

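The pictures show both holders centred inside the ribs of their own bays (long at about 215,300 and short at about 447,320 in the crate crop). Both clips are open, the lid is flat with its handle up, and the other things haven't moved. I'm handing in.

```bash
python3 -c "
from bench import ctrl
print(ctrl.hand_in())"
```

```text
the job is handed in; nothing more can be done
None
```

The job is done and handed in at about 30 s of the 72 s allowed. I flipped both clips open and laid the lid flat, handle up, on the bench to the right of the crate. Then I put the long black holder in the long bay and the short black one in the short bay.

**Last checks:**
- **Clips:** both stand open in the final pictures.
- **Lid:** its top reads z ≈ 0.012 m against 0.013 expected, centred near (0.497, −0.088), so it lies flat.
- **Holders:** both lie inside their ribs. Their tops read about 0.050 and 0.052 m against 0.054 expected; I put the difference down to depth noise.
- **Other things:** the tape roll, meter, upright holder and the brown and white look-alikes look unmoved. The arm is clear of everything.

**Forces:** the left clip needed more than its stated 5 to 20 N, with a highest reading of about 39 N at the wrist while the finger pushed the tab. Setting the lid down read about 30 N. Forces were only read at the end of each move, so brief peaks between readings were not seen.

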